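# Tidy the desk: markers into the rack, stapler and power bank into the slide-cover box

### The job

Tidy the desk. Slide the desk box's cover fully open, lay the stapler and the power bank inside its compartment and slide the cover fully shut again; and drop every marker pen lying on the desk end-down, either end first, all the way into the leaning wells of the marker rack, one to a well. Leave the mug, the pot and the notepad where they are.

Things in the scene. Friction and masses are not known exactly. Their poses are not given: they have to be found in the camera images.
- marker0: A chunky flat-sided marker pen, grey barrel with a black cap at its +x end, 130 mm long (its x axis), 24 mm wide (y), 20 mm thick (z), 35 g; origin at its centre. It starts lying flat on the desk. All markers are alike; some may be absent (None).
- marker1: A chunky flat-sided marker pen, grey barrel with a black cap at its +x end, 130 mm long (its x axis), 24 mm wide (y), 20 mm thick (z), 35 g; origin at its centre. It starts lying flat on the desk. All markers are alike; some may be absent (None).
- marker2: A chunky flat-sided marker pen, grey barrel with a black cap at its +x end, 130 mm long (its x axis), 24 mm wide (y), 20 mm thick (z), 35 g; origin at its centre. It starts lying flat on the desk. All markers are alike; some may be absent (None).
- marker3: A chunky flat-sided marker pen, grey barrel with a black cap at its +x end, 130 mm long (its x axis), 24 mm wide (y), 20 mm thick (z), 35 g; origin at its centre. It starts lying flat on the desk. All markers are alike; some may be absent (None).
- stapler: A stapler, black arm over a black base with a steel magazine between: 105 mm long (its x axis), 30 mm wide (y) at the base, 45 mm high (z), origin at the centre of that block. The arm, the upper 22 mm, is 24 mm wide and 100 mm long. About 160 g. Starts standing on its base on the desk.
- powerbank: A silver-grey power bank, a smooth bar 95 mm long (its x axis), 32 mm wide (y), 24 mm thick (z), origin at its centre, about 120 g. Starts lying flat on the desk.
- rack: Marker rack fixed to the desk: mint block 226 mm wide (y) with four wells in a row, 56 mm apart, one marker each. Wells are 34 mm (y) by 30 mm inside, 85 mm deep, leaning 30 deg, tops towards the rack's +x (away from the robot); walls 6 mm. Origin on the desk about under the mouths (97 mm up); z up. A seated marker's centre is 80 mm above the desk; 45 mm of it stands out.
- deskbox: Wooden box fixed to the desk, 137 (x) by 316 (y) by 62 mm high; origin at the centre of its underside, z up. Its -y half is an open compartment: inside y -150 to 0 mm, x -62 to +62 mm, floor 8 mm up, 54 mm deep. The +y half is solid. A black flat cover slides along y on its top, its upper face 69 mm above the desk.
- compartment (a point): Centre of the compartment's floor, 8 mm above the desk.
- cover (a joint): Slide of the cover in m: 0 = compartment fully shut, 0.15 = cover fully back over the closed half (compartment open). It moves along the box's +y to open, with about 1.5 N of friction, and stays where it is left.
- cover_grip (a point): Point to grip on the cover's upright aluminium ridge, which is 14 mm thick along the box's y (sliding direction), 70 mm long along x and 28 mm high, standing on the cover; its top is 97 mm above the desk, this point 12 mm below the top, on its middle. Moves with the cover.
- mug: Bystander: a white mug, 82 mm wide, 92 mm high, standing on the desk to the left; origin at the centre of its underside.
- plantpot: Bystander: an empty terracotta pot, 90 mm wide, 75 mm high; origin at the centre of its underside.
- notepad: Bystander: a square pad of paper notes, 76 x 76 x 22 mm, lying on the desk; origin at the centre of its underside.
- well0_mouth (a point): Centre of the mouth of well 0 of the rack, on the well's axis (wells counted from the rack's -y end).
- well0_floor (a point): Centre of the floor of well 0, 85 mm down the leaning axis from its mouth.
- well1_mouth (a point): Centre of the mouth of well 1 of the rack, on the well's axis (wells counted from the rack's -y end).
- well1_floor (a point): Centre of the floor of well 1, 85 mm down the leaning axis from its mouth.
- well2_mouth (a point): Centre of the mouth of well 2 of the rack, on the well's axis (wells counted from the rack's -y end).
- well2_floor (a point): Centre of the floor of well 2, 85 mm down the leaning axis from its mouth.
- well3_mouth (a point): Centre of the mouth of well 3 of the rack, on the well's axis (wells counted from the rack's -y end).
- well3_floor (a point): Centre of the floor of well 3, 85 mm down the leaning axis from its mouth.

How it is judged:
On the way, in this order (a step that is already met when the one before it is completed fails the run):
1. the cover is slid open (value of joint cover above 0.12 m), for 0.2 s.
2. the stapler and the power bank lie in the compartment (x of stapler in the frame of deskbox between -0.06 and 0.06 m and y of stapler in the frame of deskbox between -0.148 and -0.002 m and z of stapler in the frame of deskbox between 0 and 0.042 m and x of powerbank in the frame of deskbox between -0.06 and 0.06 m and y of powerbank in the frame of deskbox between -0.148 and -0.002 m and z of powerbank in the frame of deskbox between 0 and 0.036 m and linear speed of each of stapler, powerbank below 0.05 m/s), for 0.2 s.
3. the cover is fully shut over them (value of joint cover below 0.006 m), for 0.2 s.
At the end, for the whole second after the job is handed in: The cover is shut to within 6 mm with the stapler and the power bank inside the compartment, and every marker present stands at rest in a well of the rack, down on the well's floor (centre within 15 mm of its seated height, less than 43 degrees from vertical) (value of joint cover below 0.006 m and x of stapler in the frame of deskbox between -0.06 and 0.06 m and y of stapler in the frame of deskbox between -0.148 and -0.002 m and z of stapler in the frame of deskbox between 0 and 0.042 m and x of powerbank in the frame of deskbox between -0.06 and 0.06 m and y of powerbank in the frame of deskbox between -0.148 and -0.002 m and z of powerbank in the frame of deskbox between 0 and 0.036 m and x of marker0 in the frame of rack between -0.038 and 0.012 m and y of marker0 in the frame of rack between -0.105 and 0.105 m and z of marker0 in the frame of rack between 0.065 and 0.095 m and (angle between marker0's own x axis and vertical below 0.75 rad or angle between marker0's own x axis and vertical above 2.39 rad) and linear speed of each of marker0, marker1, marker2, marker3 below 0.02 m/s and x of marker1 in the frame of rack between -0.038 and 0.012 m and y of marker1 in the frame of rack between -0.105 and 0.105 m and z of marker1 in the frame of rack between 0.065 and 0.095 m and (angle between marker1's own x axis and vertical below 0.75 rad or angle between marker1's own x axis and vertical above 2.39 rad) and x of marker2 in the frame of rack between -0.038 and 0.012 m and y of marker2 in the frame of rack between -0.105 and 0.105 m and z of marker2 in the frame of rack between 0.065 and 0.095 m and (angle between marker2's own x axis and vertical below 0.75 rad or angle between marker2's own x axis and vertical above 2.39 rad) and x of marker3 in the frame of rack between -0.038 and 0.012 m and y of marker3 in the frame of rack between -0.105 and 0.105 m and z of marker3 in the frame of rack between 0.065 and 0.095 m and (angle between marker3's own x axis and vertical below 0.75 rad or angle between marker3's own x axis and vertical above 2.39 rad)); the robot touches nothing.
It fails at once if the mug is pushed more than 30 mm or tipped over (distance of mug from where it was at the start of the episode above 0.03 m or angle between mug's own z axis and vertical above 0.5 rad).
It fails at once if the plantpot is pushed more than 30 mm or tipped over (distance of plantpot from where it was at the start of the episode above 0.03 m or angle between plantpot's own z axis and vertical above 0.5 rad).
It fails at once if the notepad is pushed more than 30 mm or tipped over (distance of notepad from where it was at the start of the episode above 0.03 m or angle between notepad's own z axis and vertical above 0.5 rad).
Of marker0, marker1, marker2, marker3 only 2 to 4 are there at a start; the rules pass over those that are not, and their reading is None.
At some moment in a run one of marker0, marker1, marker2, marker3, stapler, powerbank may be knocked a few centimetres aside while the robot is not near it.
Once in a run the grip may slacken for a moment while it holds something.
It also fails if it takes over 210 s, if anything falls off the work surface, if the arm or the gripper's body presses on something with over 40 N, if the wrist force passes 120 N, or if a joint passes its speed limit or range.

### The arm

A 7-joint arm with a two-finger parallel gripper is mounted at the origin on the work surface. World frame = base frame: x ahead of the robot, y to its left, z up, the work surface at z = 0. Lengths are in m, angles in rad, forces in N, time in s.
With the tool pointing down it reaches from about 0.425 to 0.975 m from the base axis. Payload 16.7 kg.
Tool frame: the origin (TCP) lies midway between the tips of the shut fingers; the grasp point (between the pads) lies 19 mm behind it (bot.grasp_offset is the distance from the TCP to the grasp point, in m); z points along the fingers, y is the direction in which the jaws open and shut (so a half turn about z gives the same grasp; the last joint's range is limited). The gripper opens to 85 mm and grips with 20 to 120 N. Pads are 22 mm wide; open, the fingers measure 114 mm over their backs; the gripper's body (76 mm by 85 mm) begins 54 mm behind the grasp point. The pads swing forward as they close: fully open they stand 13 mm farther back than shut.
Start: joints at [1.036, 0.426, 0.074, 1.606, -0.034, 1.111, -0.067], TCP at [0.254, -0.625, 0.231] pointing down, gripper open.
Joint ranges: [-2.85, 2.85], [-0.5, 2.14], [-1.23, 1.37], [0.21, 2.46], [-1.02, 4.16], [0.16, 2.05], [-2.73, 2.73]. Speed limits (rad/s): [1.89, 1.89, 2.39, 2.39, 3.01, 3.01, 3.01].

### API

Orientations are given as a unit quaternion [x, y, z, w].
In Python, from cell import bot gives the robot as it stands.
- The arm moves only by the shell command python3 -m pendant 'ROWS' [FORCE]. ROWS is JSON, a list of rows, each an object with "claw": the closure, from 0 (fully open) to 1 (shut); "delta_pos": the shift along the tool's x, y, z in m, a list of three; "rot": the turn, a rotation vector about the tool's x, y, z in degrees, a list of three. In form: [{"claw": claw, "delta_pos": [tx, ty, tz], "rot": [wx, wy, wz]}, ...]. A call has 1 to 12 rows; each row shifts and turns the pose as measured when the row begins, along the tool's axes as they then stand; what a row does not reach is not made up. A row lasts 1/12 s, in which the tool goes at most 41.7 mm and 7.16 degrees, less where a joint would pass 70% of its speed; a pose out of reach is approached as far as the arm can. A call with a gripper value outside its range is refused whole. The fingers move at their own pace and stop on an object; FORCE is the grip in N (left out, the last holds). Time passes only in rows, so rows that do not move let the fingers close. It gives the time, the measured TCP pose, the force and the opening at its end, in the units of the state.
- bot.get_obs(): the state, without advancing time (a new reading comes with each control period).
- bot.grab_frame(name): name is "scene" or "top"; returns the picture (480x640x3 uint8, red, green, blue); there is no depth.
- bot.camera_params(name): a dict with "mtx" (3x3 intrinsics, pixels), "pose" (4x4, takes a point from camera to world coordinates). Camera axes: x right, y up, looking along -z (the intrinsics and any distortion apply to the point x, -y, -z); pixel columns grow to the right and rows downward; lengths in m; the calibration is good to about 2 mm. A picture is of the moment at which its call begins. camera_params takes no time and is no camera call.
- bot.finish_job(): hands the job in, once; it reports no verdict.
The state is a dict: "time": time; "qpos": joint angles; "qd": joint speeds; "tau": joint torques, N m; "ee_pos": TCP position; "tool_rot": TCP orientation; "wrist_force": force on the tool from outside, world axes, zero at the start; "torque": the same for the moment, N m; "finger_gap": finger opening in m.
Only numpy, scipy, OpenCV 4.12 (cv2) and the standard library are available. Lean on these libraries where they do the work, as an engineer would, in place of code of your own. Each camera call takes 0.05 s, during which the arm holds its last target.

## Working session

There is one attempt and no reset: what is moved stays moved. The work goes in short steps, Python scripts to look and compute and a shell command to move; the robot and the scene stay as the last step left them, time stands still between calls to the robot, and variables do not carry over. Pictures are saved under pics/ and viewed, and the job is handed in when it is done.

```bash
ls; mkdir -p pics
python3 - <<'E'
from cell import bot
import cv2
print(bot.get_obs())
for n in("scene","top"):
    cv2.imwrite(f"pics/{n}0.png",bot.grab_frame(n)[:,:,::-1])
    print(n,bot.camera_params(n))
E
```

```text
pics
{'time': 0.0, 'qpos': array([ 1.03550876,  0.42674457,  0.07385229,  1.6066308 , -0.03413187,
        1.11079595, -0.06708842]), 'qd': array([-0.00082011, -0.00076592, -0.00252023,  0.00103129, -0.00086606,
       -0.00028992,  0.00016112]), 'tau': array([-1.21623420e-04, -9.49822712e+01,  3.76040339e+00, -4.63495839e+01,
        1.92490703e-02,  1.03889019e-02,  1.04973259e-05]), 'ee_pos': array([ 0.25381648, -0.62500719,  0.23059175]), 'tool_rot': array([ 9.81456868e-01,  1.91681978e-01, -1.61025934e-04, -6.39661789e-04]), 'wrist_force': array([ 0.61658253, -0.29545094,  0.28570081]), 'torque': array([ 0.02752352, -0.00452363, -0.01297634]), 'finger_gap': 0.08558759082004555}
scene {'mtx': array([[497.7481725 ,   0.        , 321.05432132],
       [  0.        , 497.7481725 , 249.09999497],
       [  0.        ,   0.        ,   1.        ]]), 'pose': array([[ 0.84674802, -0.36543263,  0.38662228,  1.03593774],
       [ 0.53186393,  0.56541841, -0.63041477, -0.73134657],
       [ 0.01177078,  0.7394329 ,  0.67312736,  0.87135904],
       [ 0.        ,  0.        ,  0.        ,  1.        ]])}
top {'mtx': array([[609.48196019,   0.        , 321.11265002],
       [  0.        , 609.48196019, 223.10800716],
       [  0.        ,   0.        ,   1.        ]]), 'pose': array([[ 0.0164657 ,  0.97998546, -0.19838694,  0.29310544],
       [-0.99977405,  0.01880459,  0.00991117,  0.0107456 ],
       [ 0.01344339,  0.19817892,  0.98007367,  1.60753218],
       [ 0.        ,  0.        ,  0.        ,  1.        ]])}
```

View pics/top0.png

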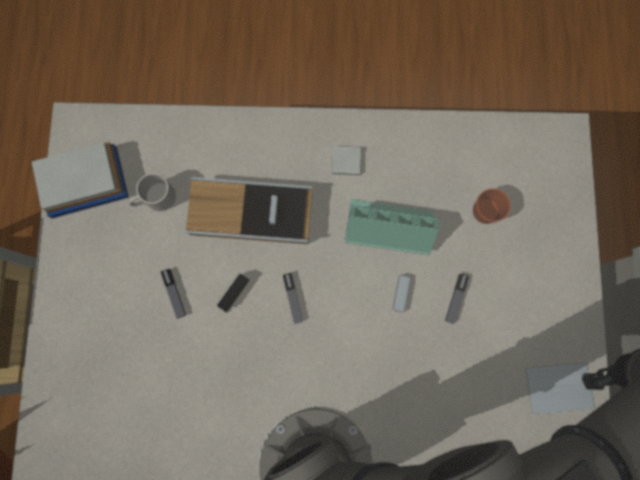

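View pics/scene0.png

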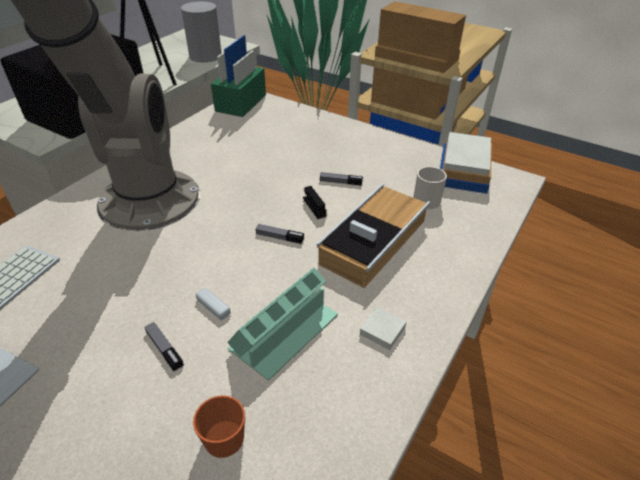

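The top view shows three markers near (174,293), (292,297) and (457,298). It also shows the stapler at (233,292), the power bank at (402,293), the box at (250,210), with its cover shut and ridge at (273,209), and the rack at (392,226). Next I'll measure them.

```bash
cat > h.py <<'E'
import numpy as np, cv2
from cell import bot
from scipy.spatial.transform import Rotation as R
def ray(n,u,v):
    c=bot.camera_params(n);K=c["mtx"];P=c["pose"]
    d=np.array([(u-K[0,2])/K[0,0],-(v-K[1,2])/K[1,1],-1.])
    return P[:3,3],P[:3,:3]@d
def px(n,u,v,z):
    o,d=ray(n,u,v);return o+d*(z-o[2])/d[2]
def proj(n,p):
    c=bot.camera_params(n);K=c["mtx"];P=c["pose"]
    q=P[:3,:3].T@(np.array(p)-P[:3,3]);q=q*[1,-1,-1]
    w=K@(q/q[2]);return w[:2]
def frame(n,save):
    im=bot.grab_frame(n)[:,:,::-1].copy();cv2.imwrite(f"pics/{save}.png",im);return im
def crop(im,x0,y0,x1,y1,save):
    c=im[y0:y1,x0:x1];s=min(800/(x1-x0),600/(y1-y0));cv2.imwrite(f"pics/{save}.png",cv2.resize(c,None,fx=s,fy=s,interpolation=cv2.INTER_CUBIC))
def blobs(im,mask,roi=(130,165,520,335),amin=60):
    m=np.zeros_like(mask);x0,y0,x1,y1=roi;m[y0:y1,x0:x1]=mask[y0:y1,x0:x1]
    cs,_=cv2.findContours(m.astype(np.uint8),cv2.RETR_EXTERNAL,cv2.CHAIN_APPROX_NONE)
    return [c for c in cs if cv2.contourArea(c)>amin]
def state():
    o=bot.get_obs();Rm=R.from_quat(o["tool_rot"]).as_matrix()
    print("t %.2f"%o["time"],"tcp",o["ee_pos"].round(4),"z",Rm[:,2].round(3),"y",Rm[:,1].round(3),"F",o["wrist_force"].round(1),"gap %.4f"%o["finger_gap"],"q",o["qpos"].round(2))
    return o,Rm
E
python3 - <<'E'
from h import *
im=cv2.imread("pics/top0.png")
crop(im,140,160,340,330,"c1");crop(im,320,160,520,330,"c2")
E
```

```text
(no output)
```

View pics/c1.png

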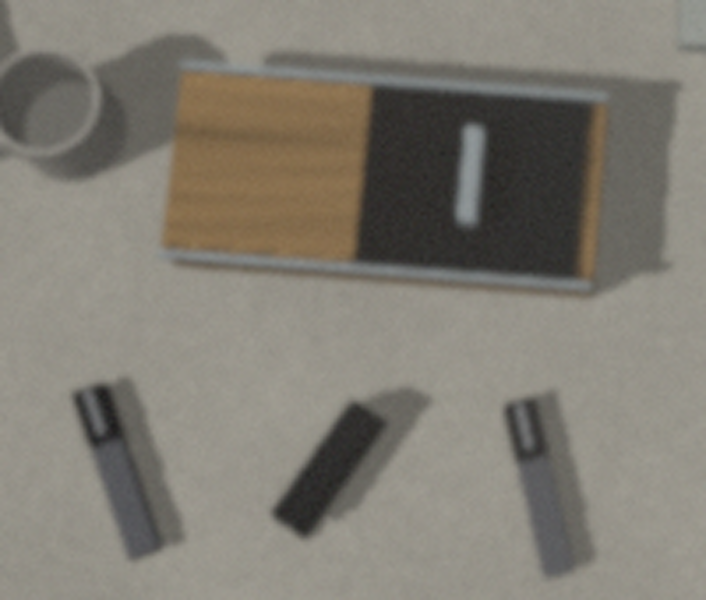

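View pics/c2.png

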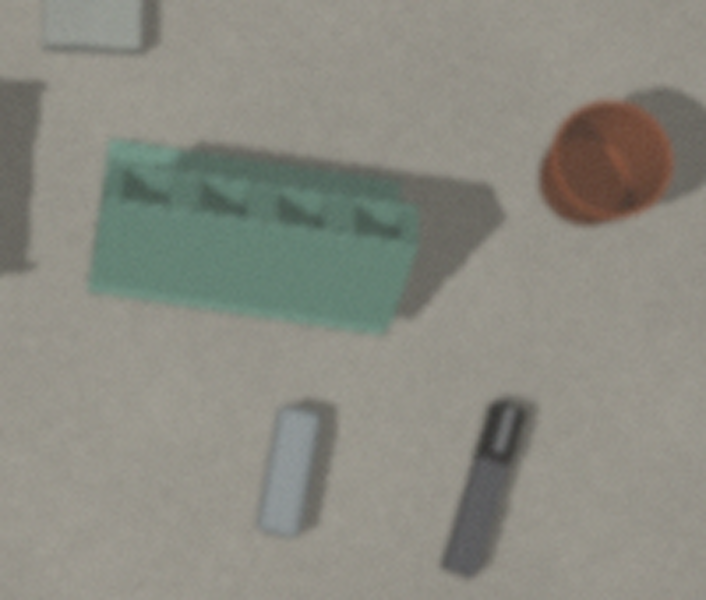

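The crops show the barrels and caps, the four well mouths and the ridge clearly. Shadows fall beside each object. I'll segment by colour.

Run:
```python
from h import *
im=cv2.imread("pics/top0.png")
def c1(x,y): return im[int(160+y/3.53),int(140+x/3.53)]
for n,p in dict(barrel=(130,510),cap=(105,425),shadow=(165,500),desk=(230,400),stap=(330,470),sshadow=(385,460),cover=(420,170),ridge=(470,180),barrel2=(545,530)).items(): print(n,c1(*p))
def c2(x,y): return im[int(160+y/3.53),int(320+x/3.53)]
for n,p in dict(pb=(290,470),sh=(330,440),barrel=(470,520),mint=(250,260),mouth=(220,205),rshadow=(450,250)).items(): print(n,c2(*p))
```

```text
barrel [88 84 82]
cap [82 82 82]
shadow [ 98 105 107]
desk [142 152 156]
stap [42 45 46]
sshadow [104 112 112]
cover [43 46 51]
ridge [149 146 140]
barrel2 [98 95 95]
pb [152 151 144]
sh [103 113 113]
barrel [94 92 92]
mint [116 132 104]
mouth [84 91 76]
rshadow [100 104 107]
```

```bash
cat >> h.py <<'E'
def detect(im,n="top",roi=(130,255,520,335)):
    f=cv2.GaussianBlur(im,(3,3),0).astype(int);B,G,Rr=f[...,0],f[...,1],f[...,2]
    m=((B-Rr>-3)|(f.max(2)<75))&(Rr-B<25)
    m=cv2.morphologyEx(m.astype(np.uint8),cv2.MORPH_OPEN,np.ones((3,3)))
    m=cv2.morphologyEx(m,cv2.MORPH_CLOSE,np.ones((5,5)))
    out=[]
    for c in blobs(im,m,roi):
        r=cv2.minAreaRect(c);b=cv2.boxPoints(r);mean=f[tuple(c.reshape(-1,2).mean(0).astype(int)[::-1])]
        out.append((c,r,b,mean))
    return out,m
def onplane(b,z,n="top"):
    """rect of 4 pixel corners -> world centre, long,short,angle of long axis"""
    P=np.array([px(n,u,v,z) for u,v in b])[:,:2]
    e=[P[1]-P[0],P[2]-P[1]]
    l=[np.linalg.norm(x) for x in e];k=int(np.argmax(l))
    a=np.degrees(np.arctan2(e[k][1],e[k][0]));a=(a+90)%180-90
    return P.mean(0),max(l),min(l),a
E
python3 - <<'E'
from h import *
im=cv2.imread("pics/top0.png")
o,m=detect(im)
for c,r,b,mean in o:
    p,l,s,a=onplane(b,0.02);print("px",np.round(r[0]),"xy",p.round(4),"L %.3f W %.3f ang %.1f"%(l,s,a),mean)
# ridge
f=cv2.GaussianBlur(im,(3,3),0).astype(int)
rm=(f.min(2)>100)
for c in blobs(im,rm,(255,190,292,228),20):
    b=cv2.boxPoints(cv2.minAreaRect(c));print("ridge",onplane(b,.097),b.mean(0))
cm=f.max(2)<70
for c in blobs(im,cm,(230,170,320,250),100):
    b=cv2.boxPoints(cv2.minAreaRect(c));print("cover",onplane(b,.069),b.round(1).tolist())
g=(f[...,1]-f[...,2]>15)
for c in blobs(im,g,(335,185,450,265),100):
    b=cv2.boxPoints(cv2.minAreaRect(c));print("rack",onplane(b,.0),b.round(1).tolist(),cv2.approxPolyDP(c,4,True).reshape(-1,2).tolist())
vis=im.copy()
for c,r,b,_ in o: cv2.polylines(vis,[b.astype(int)],True,(0,0,255))
crop(vis,140,160,520,330,"v1")
# wood interior extents
for c in [(182,66),(605,94),(596,294),(163,262)]:
    u,v=140+c[0]/3.53,160+c[1]/3.53
    print("boxc",px("top",u,v,.066).round(4))
E
```

```text
px [457. 298.] xy [ 0.4227 -0.3617] L 0.126 W 0.024 ang -18.1 [94 92 93]
px [402. 293.] xy [ 0.4334 -0.2178] L 0.095 W 0.034 ang -10.4 [151 149 143]
px [292. 298.] xy [0.4155 0.0657] L 0.124 W 0.022 ang 14.7 [95 93 93]
px [233. 292.] xy [0.4272 0.2193] L 0.100 W 0.030 ang -33.4 [44 45 46]
px [173. 293.] xy [0.4222 0.3748] L 0.126 W 0.025 ang 21.2 [90 87 86]
ridge (array([0.63314247, 0.11900461]), np.float64(0.06847869000183386), np.float64(0.014265565952505053), np.float64(-3.4109019824334723)) [272.66516 209.01575]
cover (array([0.63415346, 0.11790836]), np.float64(0.16081347835562765), np.float64(0.12877986815011697), np.float64(86.60561382053538)) [[241.10000610351562, 233.10000610351562], [244.89999389648438, 184.5], [306.3999938964844, 189.3000030517578], [302.70001220703125, 237.8000030517578]]
rack (array([ 0.61125843, -0.19661794]), np.float64(0.24340054195469524), np.float64(0.11942935397116483), np.float64(82.12883402226032)) [[344.29998779296875, 241.8000030517578], [350.8999938964844, 199.0], [439.79998779296875, 212.6999969482422], [433.20001220703125, 255.5]] [[351, 200], [346, 242], [429, 252], [437, 219], [430, 212]]
boxc [0.717  0.3354 0.066 ]
boxc [0.7018 0.0222 0.066 ]
boxc [0.5518 0.0257 0.066 ]
boxc [0.5694 0.3405 0.066 ]
```

View pics/v1.png

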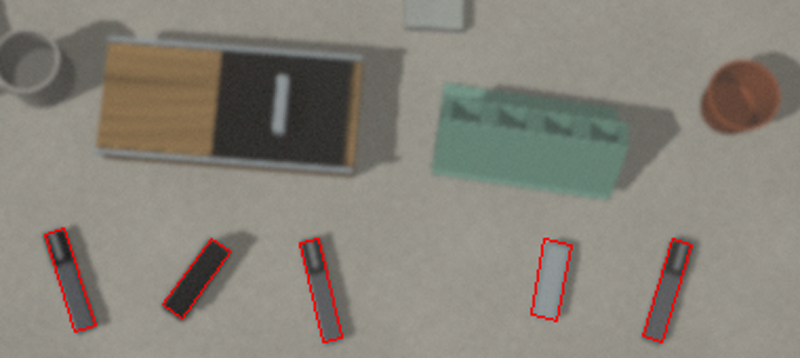

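The detected sizes match the given ones: markers about 125×24 mm, power bank 95×34 mm, ridge 68×14 mm. I'll look closer at the rack in both views.

Run:
```python
from h import *
im=cv2.imread("pics/top0.png");crop(im,340,190,450,262,"r1")
im=cv2.imread("pics/scene0.png");crop(im,220,260,345,380,"r2")
```

```text
(no output)
```

View pics/r1.png

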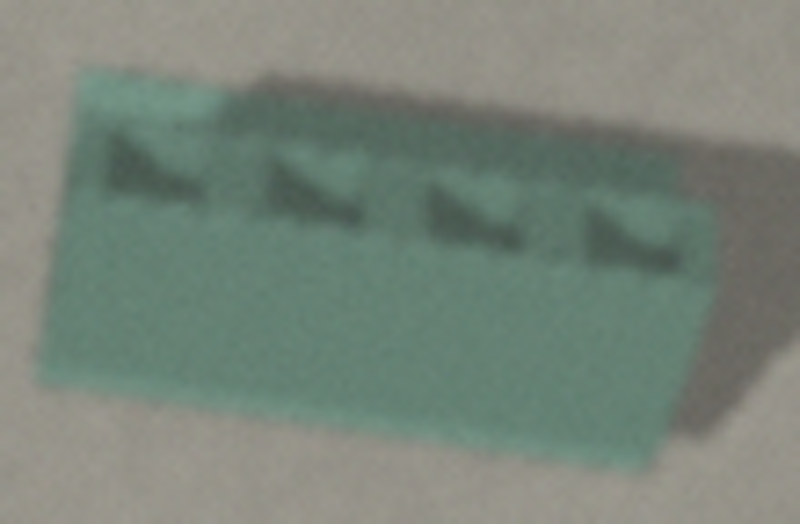

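View pics/r2.png

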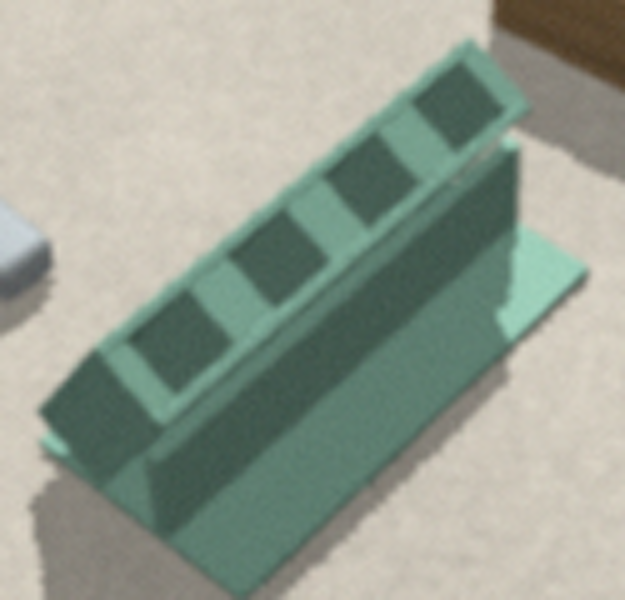

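In the scene crop (×5) the mouths are at (178,342), (279,258), (372,179) and (460,105) for wells 0 to 3. In the top crop they are at about (635,240), (475,217), (315,195) and (155,170).

Run:
```python
from h import *
S=[(178,342),(279,258),(372,179),(460,105)];T=[(635,240),(475,217),(315,195),(155,170)]
M=[]
for s,t in zip(S,T):
    us=(220+s[0]/5,260+s[1]/5);ut=(340+t[0]/7.27,190+t[1]/7.27)
    a=px("scene",*us,.097);b=px("top",*ut,.097);M.append(a)
    o1,d1=ray("scene",*us);o2,d2=ray("top",*ut);A=np.c_[d1,-d2];k=np.linalg.lstsq(A,o2-o1,rcond=None)[0]
    print(a.round(4),b.round(4),"tri",((o1+d1*k[0]+o2+d2*k[1])/2).round(4))
M=np.array(M);d=M[3]-M[0];print(np.linalg.norm(d)/3,np.degrees(np.arctan2(d[1],d[0]))-90, M.mean(0))
im=cv2.imread("pics/top0.png")
for p in [(80,65),(40,385),(655,470)]: print(px("top",340+p[0]/7.27,190+p[1]/7.27,0.0))
p=px("scene",220+240/5,260+597/5,0);q=px("scene",220+588/5,260+272/5,0);print(p,q,np.degrees(np.arctan2(*(q-p)[:2][::-1]))-90)
for n,c in dict(ridge_s=(0,0)).items():pass
```

```text
[ 0.6062 -0.2717  0.097 ] [ 0.6043 -0.2738  0.097 ] tri [ 0.6053 -0.2728  0.0971]
[ 0.6142 -0.2154  0.097 ] [ 0.6114 -0.218   0.097 ] tri [ 0.6128 -0.2167  0.0969]
[ 0.6215 -0.1594  0.097 ] [ 0.6182 -0.1621  0.097 ] tri [ 0.6199 -0.1608  0.0967]
[ 0.6292 -0.1034  0.097 ] [ 0.626  -0.1062  0.097 ] tri [ 0.6277 -0.1049  0.097 ]
0.056636831707929984 -7.752144637129845 [ 0.61779625 -0.18746778  0.097     ]
[ 0.68698651 -0.0855494   0.        ]
[ 0.56558997 -0.07163911  0.        ]
[ 0.53818483 -0.2978611   0.        ]
[ 0.65322699 -0.30396506  0.        ] [ 0.68440913 -0.08166528  0.        ] -7.984821237263233
```

Triangulation gives mouths 0.097 m up and 56.6 mm apart, with the rack yawed −7.7°, all as specified. I'll write a move calculator and start on the ridge.

```bash
cat >> h.py <<'E'
def toolmat(yaw,tilt=0):
    """tool x at world yaw (deg) when down; tilt: deg the tool z swings from down towards the +yaw direction"""
    c,s=np.cos(np.radians(yaw)),np.sin(np.radians(yaw));u=np.array([c,s,0]);z=np.array([0,0,1.])
    t=np.radians(tilt);tz=-np.cos(t)*z+np.sin(t)*u;tx=np.cos(t)*u+np.sin(t)*z;ty=np.cross(tz,tx)
    return np.c_[tx,ty,tz]
def go(p,yaw,tilt=0):
    o,Rm=state();T=toolmat(yaw,tilt);d=Rm.T@(np.array(p)-o["ee_pos"])
    print("delta tool mm",(d*1000).round(1),"rotvec deg",np.degrees(R.from_matrix(Rm.T@T).as_rotvec()).round(1),
      "| after turning first, mm",(T.T@(np.array(p)-o["ee_pos"])*1000).round(1))
E
python3 - <<'E'
from h import *
go([.634,.120,.2],-3.5)
E
```

```text
t 0.10 tcp [ 0.2538 -0.6251  0.2307] z [-0.001  0.001 -1.   ] y [ 0.376 -0.927 -0.001] F [-0.6  0.6 -0.1] gap 0.0857 q [ 1.04  0.43  0.07  1.61 -0.03  1.11 -0.07]
delta tool mm [ 632.6 -547.2   31.3] rotvec deg [-0.1  0.  25.6] | after turning first, mm [ 334.  -766.9   30.7]
```

```bash
python3 -m pendant '[{"claw":0,"delta_pos":[0,0,0],"rot":[0,0,6.4]},{"claw":0,"delta_pos":[0,0,0],"rot":[0,0,6.4]},{"claw":0,"delta_pos":[0,0,0],"rot":[0,0,6.4]},{"claw":0,"delta_pos":[0,0,0],"rot":[0,0,6.4]},{"claw":0,"delta_pos":[15,-35,0],"rot":[0,0,0]}]' 2>&1 | tail -3;  python3 -c "
from h import *
go([.634,.120,.2],-3.5)"
```

```text
tool_rot: [0.999, -0.045, -0.002, -0.001]
wrist_force: [1.0, 0.5, 0.2]
finger_gap: 0.0853
t 0.52 tcp [ 0.2677 -0.5919  0.2287] z [-0.004  0.002 -1.   ] y [-0.09  -0.996 -0.002] F [1.  0.5 0.2] gap 0.0853 q [ 0.92  0.39  0.16  1.67 -0.07  1.09 -0.56]
delta tool mm [ 301.  -741.9   28.5] rotvec deg [-0.1  0.3 -1.7] | after turning first, mm [ 322.2 -733.    28.7]
```

Units are metres; that row was just clamped to the limit, so no harm done.

```bash
python3 -m pendant '[{"claw":0,"delta_pos":[0.016,-0.037,0],"rot":[0,0,0]},{"claw":0,"delta_pos":[0.016,-0.037,0],"rot":[0,0,0]},{"claw":0,"delta_pos":[0.016,-0.037,0],"rot":[0,0,0]},{"claw":0,"delta_pos":[0.016,-0.037,0],"rot":[0,0,0]},{"claw":0,"delta_pos":[0.016,-0.037,0],"rot":[0,0,0]},{"claw":0,"delta_pos":[0.016,-0.037,0],"rot":[0,0,0]},{"claw":0,"delta_pos":[0.016,-0.037,0],"rot":[0,0,0]},{"claw":0,"delta_pos":[0.016,-0.037,0],"rot":[0,0,0]},{"claw":0,"delta_pos":[0.016,-0.037,0],"rot":[0,0,0]},{"claw":0,"delta_pos":[0.016,-0.037,0],"rot":[0,0,0]},{"claw":0,"delta_pos":[0.016,-0.037,0],"rot":[0,0,0]},{"claw":0,"delta_pos":[0.016,-0.037,0],"rot":[0,0,0]}]' >/dev/null;  python3 -c "
from h import *
go([.634,.120,.2],-3.5)"
```

```text
t 1.52 tcp [ 0.502  -0.1517  0.2257] z [-0.009  0.003 -1.   ] y [-0.099 -0.995 -0.003] F [ 1.3 -0.4 -0.5] gap 0.0852 q [ 0.27  0.2  -0.12  1.93  0.02  1.02 -1.52]
delta tool mm [ 104.9 -283.3   25.4] rotvec deg [-0.2  0.5 -2.2] | after turning first, mm [ 115.2 -279.3   25.7]
```

```bash
python3 -m pendant '[{"claw":0,"delta_pos":[0.015,-0.037,0],"rot":[0,0,-2]},{"claw":0,"delta_pos":[0.015,-0.037,0],"rot":[0,0,0]},{"claw":0,"delta_pos":[0.015,-0.037,0],"rot":[0,0,0]},{"claw":0,"delta_pos":[0.015,-0.037,0],"rot":[0,0,0]},{"claw":0,"delta_pos":[0.015,-0.037,0],"rot":[0,0,0]},{"claw":0,"delta_pos":[0.015,-0.037,0],"rot":[0,0,0]},{"claw":0,"delta_pos":[0.015,-0.037,0],"rot":[0,0,0]},{"claw":0,"delta_pos":[0,0,0.03],"rot":[0,0,0]}]' >/dev/null;  python3 -c "
from h import *
go([.634,.120,.15],-3.5)"
```

```text
t 2.18 tcp [0.6302 0.1216 0.1987] z [-0.002  0.009 -1.   ] y [-0.056 -0.998 -0.009] F [ 0.2  0.8 -1. ] gap 0.0849 q [-0.1   0.41 -0.24  1.7   0.1   1.04 -2.  ]
delta tool mm [ 4.   1.8 48.7] rotvec deg [-0.5  0.2  0.3] | after turning first, mm [ 3.9  1.4 48.7]
```

```bash
python3 -m pendant '[{"claw":0,"delta_pos":[0.002,0.002,0.035],"rot":[0,0,0]},{"claw":0,"delta_pos":[0.002,0,0.035],"rot":[0,0,0]},{"claw":0,"delta_pos":[0,0,0.033],"rot":[0,0,0]},{"claw":0,"delta_pos":[0,0,0.018],"rot":[0,0,0]},{"claw":0,"delta_pos":[0,0,0.002],"rot":[0,0,0]}]' >/dev/null;  python3 -c "
from h import *
go([.634,.120,.074],-3.5)"
```

```text
t 2.60 tcp [0.6317 0.1256 0.0654] z [-0.007  0.009 -1.   ] y [-0.049 -0.999 -0.009] F [-0.2 -1.4 -0.9] gap 0.0856 q [-0.12  0.57 -0.22  1.79  0.15  0.81 -2.04]
delta tool mm [ 2.5  5.4 -8.7] rotvec deg [-0.5  0.4  0.7] | after turning first, mm [ 2.7  5.5 -8.6]
```

```bash
python3 -m pendant '[{"claw":0,"delta_pos":[0.002,0.005,-0.009],"rot":[0,0,0]},{"claw":0,"delta_pos":[0,0,0],"rot":[0,0,0]}]' >/dev/null;  python3 -c "
from h import *
go([.634,.120,.074],-3.5)"
```

```text
t 2.77 tcp [0.6326 0.12   0.074 ] z [-0.011  0.009 -1.   ] y [-0.048 -0.999 -0.008] F [ 0.5 -0.2  0.8] gap 0.0851 q [-0.11  0.56 -0.23  1.78  0.15  0.83 -2.02]
delta tool mm [ 1.4 -0.1 -0. ] rotvec deg [-0.5  0.6  0.7] | after turning first, mm [ 1.4 -0.1  0. ]
```

```bash
python3 -m pendant '[{"claw":1,"delta_pos":[0,0,0],"rot":[0,0,0]},{"claw":1,"delta_pos":[0,0,0],"rot":[0,0,0]},{"claw":1,"delta_pos":[0,0,0],"rot":[0,0,0]},{"claw":1,"delta_pos":[0,0,0],"rot":[0,0,0]},{"claw":1,"delta_pos":[0,0,0],"rot":[0,0,0]},{"claw":1,"delta_pos":[0,0,0],"rot":[0,0,0]},{"claw":1,"delta_pos":[0,0,0],"rot":[0,0,0]},{"claw":1,"delta_pos":[0,0,0],"rot":[0,0,0]}]' 40 >/dev/null;  python3 -c "
from h import *
go([.634+.150*.0605,.120+.150*.998,.074],-3.5)"
```

```text
t 3.43 tcp [0.6364 0.1196 0.0817] z [-0.    0.01 -1.  ] y [-0.05  -0.999 -0.01 ] F [ 0.6  1.  -1.9] gap 0.0131 q [-0.11  0.55 -0.23  1.78  0.15  0.83 -2.02]
delta tool mm [  -0.8 -150.2    9.3] rotvec deg [-0.6  0.1  0.6] | after turning first, mm [  -2.5 -150.2    7.7]
```

```bash
python3 -m pendant '[{"claw":1,"delta_pos":[0,-0.015,0],"rot":[0,0,0]},{"claw":1,"delta_pos":[0,-0.02,0],"rot":[0,0,0]},{"claw":1,"delta_pos":[0,-0.02,0],"rot":[0,0,0]},{"claw":1,"delta_pos":[0,-0.02,0],"rot":[0,0,0]},{"claw":1,"delta_pos":[0,-0.02,0],"rot":[0,0,0]},{"claw":1,"delta_pos":[0,-0.02,0],"rot":[0,0,0]}]' >/dev/null;  python3 -c "
from h import *
go([.634+.150*.0605,.120+.150*.998,.08],-3.5)"
```

```text
t 3.93 tcp [0.6428 0.2294 0.0817] z [-0.003  0.003 -1.   ] y [-0.06  -0.998 -0.003] F [ 1.2 -2.3  0.7] gap 0.0129 q [-0.27  0.6  -0.23  1.69  0.16  0.88 -2.19]
delta tool mm [ -2.2 -40.2   1.8] rotvec deg [-0.2  0.2  0.1] | after turning first, mm [ -2.2 -40.2   1.7]
```

```bash
python3 -m pendant '[{"claw":1,"delta_pos":[0,-0.02,0],"rot":[0,0,0]},{"claw":1,"delta_pos":[0,-0.018,0],"rot":[0,0,0]},{"claw":1,"delta_pos":[0,-0.008,0],"rot":[0,0,0]},{"claw":1,"delta_pos":[0,-0.006,0],"rot":[0,0,0]},{"claw":1,"delta_pos":[0,-0.004,0],"rot":[0,0,0]}]' >/dev/null;  python3 -c "
from h import *
go([.634+.150*.0605,.120+.150*.998,.08],-3.5)"
```

```text
t 4.35 tcp [0.6447 0.2579 0.0815] z [-0.019 -0.042 -0.999] y [-0.074 -0.996  0.043] F [ -6.2 -10.6   8.7] gap 0.0127 q [-0.35  0.63 -0.2   1.63  0.18  0.94 -2.27]
delta tool mm [ -2.5 -11.7   1. ] rotvec deg [ 2.5  0.9 -0.8] | after turning first, mm [ -2.3 -11.7   1.5]
```

```bash
python3 -c "
from h import *
crop(frame('top','t1'),130,150,350,330,'t1c');crop(frame('scene','s1'),240,140,460,300,'s1c')"
```

```text
(no output)
```

View pics/t1c.png

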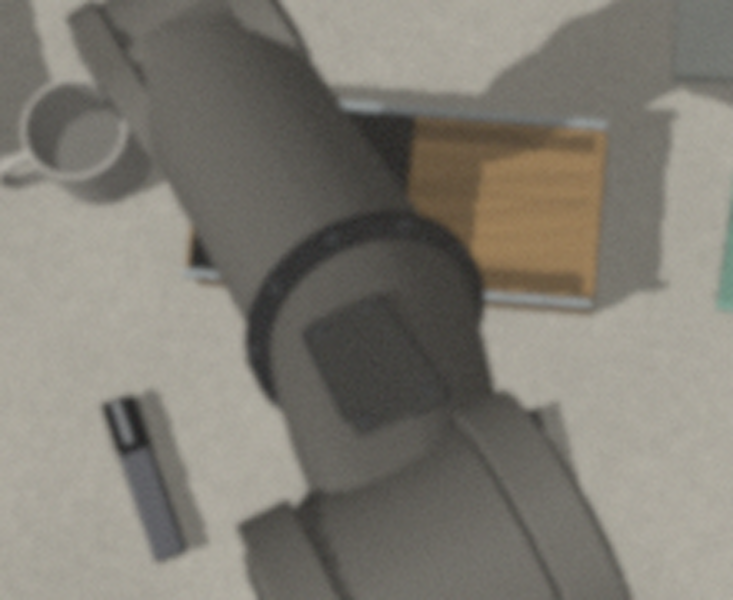

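View pics/s1c.png

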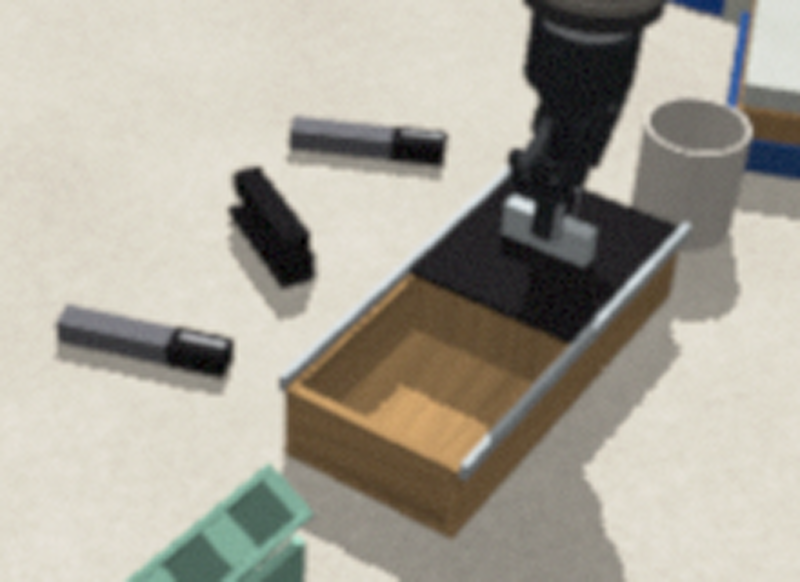

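The scene view shows the cover fully back against its stop, with the compartment clear. I'll release and lift.

```bash
python3 -m pendant '[{"claw":0,"delta_pos":[0,0,0],"rot":[0,0,0]},{"claw":0,"delta_pos":[0,0,0],"rot":[0,0,0]},{"claw":0,"delta_pos":[0,0,0],"rot":[0,0,0]},{"claw":0,"delta_pos":[0,0,-0.02],"rot":[0,0,0]},{"claw":0,"delta_pos":[0,0,-0.04],"rot":[0,0,0]},{"claw":0,"delta_pos":[0,0,-0.04],"rot":[0,0,0]},{"claw":0,"delta_pos":[0,0.04,0],"rot":[0,0,0]},{"claw":0,"delta_pos":[0,0.04,0],"rot":[0,0,0]},{"claw":0,"delta_pos":[0,0.04,0],"rot":[0,0,0]},{"claw":0,"delta_pos":[0,0.04,0],"rot":[0,0,0]},{"claw":0,"delta_pos":[0,0.04,0],"rot":[0,0,0]},{"claw":0,"delta_pos":[0,0.04,0],"rot":[0,0,0]}]' >/dev/null;  python3 -c "
from h import *
state()
im=frame('top','t2');crop(im,130,150,350,330,'t2c')
o,m=detect(im)
for c,r,b,mean in o:
    p,l,s,a=onplane(b,0.02);print('px',np.round(r[0]),'xy',p.round(4),'L %.3f W %.3f ang %.1f'%(l,s,a),mean, onplane(b,.045)[0].round(4))
"
```

```text
t 5.45 tcp [0.6283 0.0309 0.1947] z [-0.018 -0.035 -0.999] y [-0.053 -0.998  0.036] F [ 0.8 -0.5 -0.4] gap 0.0855 q [-0.03  0.4  -0.18  1.72  0.12  1.05 -1.88]
px [342. 315.] xy [ 0.373  -0.0633] L 0.116 W 0.110 ang 11.1 [66 68 70] [ 0.3718 -0.0621]
px [457. 298.] xy [ 0.4219 -0.3615] L 0.125 W 0.023 ang -18.7 [107 105 105] [ 0.4198 -0.3557]
px [233. 292.] xy [0.4268 0.2195] L 0.098 W 0.028 ang -32.9 [51 52 53] [0.4247 0.2163]
px [402. 293.] xy [ 0.4334 -0.2181] L 0.096 W 0.033 ang -10.7 [171 170 163] [ 0.4312 -0.2145]
px [173. 293.] xy [0.4221 0.3751] L 0.126 W 0.024 ang 21.2 [103  99  99] [0.4201 0.3694]
px [329. 286.] xy [ 0.4483 -0.0286] L 0.232 W 0.126 ang -70.4 [90 95 98] [ 0.4459 -0.028 ]
```

View pics/t2c.png

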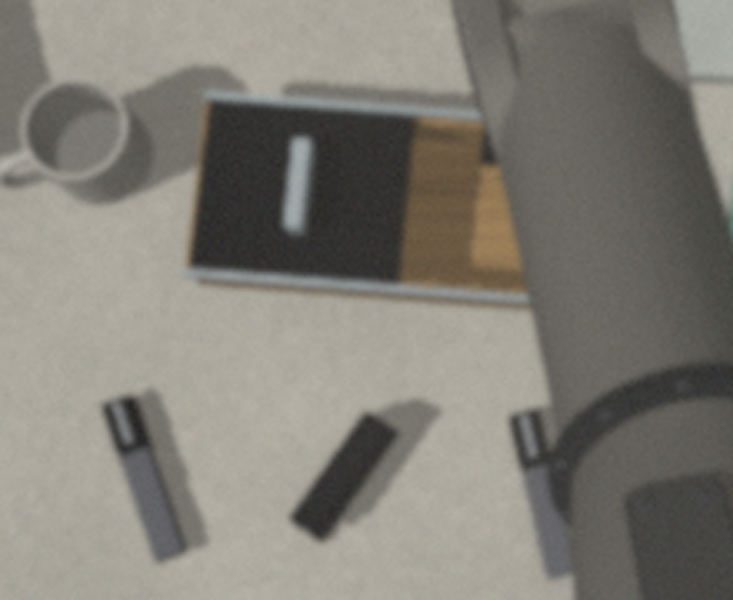

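The cover is open, with the ridge now at crop (297,185). The stapler is clear at (.427,.219), with its axis at −33°. I'll turn the gripper half round for it so joint 7 stays in range.

```bash
python3 -c "
from h import *
go([.427,.219,.15],147)"; python3 -m pendant '[{"claw":0,"delta_pos":[-0.03,-0.028,0.005],"rot":[0,0,-4]},{"claw":0,"delta_pos":[-0.03,-0.028,0],"rot":[0,0,0]},{"claw":0,"delta_pos":[-0.03,-0.028,0],"rot":[0,0,0]},{"claw":0,"delta_pos":[-0.03,-0.028,0],"rot":[0,0,0]},{"claw":0,"delta_pos":[-0.03,-0.028,0],"rot":[0,0,0]},{"claw":0,"delta_pos":[-0.028,-0.026,0],"rot":[0,0,0]},{"claw":0,"delta_pos":[0,0,0],"rot":[2,0,-7.1]},{"claw":0,"delta_pos":[0,0,0],"rot":[0,0,-7.1]},{"claw":0,"delta_pos":[0,0,0],"rot":[0,0,-7.1]},{"claw":0,"delta_pos":[0,0,0],"rot":[0,0,-7.1]},{"claw":0,"delta_pos":[0,0,0],"rot":[0,0,-7.1]},{"claw":0,"delta_pos":[0,0,0],"rot":[0,0,-7.1]}]' >/dev/null;  python3 -c "
from h import *
go([.427,.219,.15],147)"
```

```text
t 5.50 tcp [0.6282 0.0206 0.195 ] z [-0.018 -0.04  -0.999] y [-0.062 -0.997  0.041] F [  1.5 -10.6   0.5] gap 0.0854 q [-0.02  0.4  -0.17  1.73  0.12  1.05 -1.88]
delta tool mm [-212.5 -187.2   40.8] rotvec deg [  -0.4    3.4 -150.5] | after turning first, mm [276.8  56.8  45. ]
t 6.50 tcp [0.4439 0.1953 0.1869] z [-0.014 -0.003 -1.   ] y [ 0.67  -0.742 -0.007] F [ 0.9 -0.3  0.7] gap 0.0856 q [-0.17  0.2  -0.42  2.04  0.09  0.93 -1.47]
delta tool mm [  3.8 -28.7  37.1] rotvec deg [-9.000e-01  1.000e-01 -1.049e+02] | after turning first, mm [27.1 10.7 36.9]
```

```bash
python3 -m pendant '[{"claw":0,"delta_pos":[0,-0.025,0],"rot":[0,0,-7.1]},{"claw":0,"delta_pos":[0,0,0],"rot":[0,0,-7.1]},{"claw":0,"delta_pos":[0,0,0],"rot":[0,0,-7.1]},{"claw":0,"delta_pos":[0,0,0],"rot":[0,0,-7.1]},{"claw":0,"delta_pos":[0,0,0],"rot":[0,0,-7.1]},{"claw":0,"delta_pos":[0,0,0],"rot":[0,0,-7.1]},{"claw":0,"delta_pos":[0,0,0],"rot":[0,0,-7.1]},{"claw":0,"delta_pos":[0,0,0],"rot":[0,0,-7.1]},{"claw":0,"delta_pos":[0,0,0],"rot":[0,0,-7.1]},{"claw":0,"delta_pos":[0,0,0],"rot":[0,0,-7.1]},{"claw":0,"delta_pos":[0,0,0],"rot":[0,0,-7.1]},{"claw":0,"delta_pos":[0,0,0],"rot":[0,0,-7.1]}]' >/dev/null;  python3 -c "
from h import *
go([.427,.219,.15],147)"
```

```text
t 7.50 tcp [0.4255 0.2236 0.1888] z [-0.009  0.004 -1.   ] y [ 0.788  0.616 -0.005] F [-0.1  0.1 -0.6] gap 0.0853 q [-0.04  0.21 -0.64  2.04  0.15  0.94 -0.09]
delta tool mm [-4.9 -1.5 38.8] rotvec deg [ -0.2  -0.5 -19. ] | after turning first, mm [-3.8 -3.1 38.8]
```

```bash
python3 -m pendant '[{"claw":0,"delta_pos":[0,0,0],"rot":[0,0,-7.1]},{"claw":0,"delta_pos":[0,0,0],"rot":[0,0,-7.1]},{"claw":0,"delta_pos":[0,0,0],"rot":[0,0,-4.5]},{"claw":0,"delta_pos":[-0.004,-0.003,0.035],"rot":[0,0,0]},{"claw":0,"delta_pos":[0,0,0.035],"rot":[0,0,0]},{"claw":0,"delta_pos":[0,0,0.02],"rot":[0,0,0]},{"claw":0,"delta_pos":[0,0,0.01],"rot":[0,0,0]},{"claw":0,"delta_pos":[0,0,0],"rot":[0,0,0]}]' >/dev/null;  python3 -c "
from h import *
go([.427,.219,.012],147)"
```

```text
t 8.17 tcp [0.428  0.2256 0.088 ] z [-0.003  0.01  -1.   ] y [0.533 0.846 0.007] F [-0.5 -1.   0.1] gap 0.0854 q [-0.07  0.38 -0.64  2.12  0.32  0.73  0.1 ]
delta tool mm [-3.2 -6.7 75.9] rotvec deg [ 0.4 -0.5  0.8] | after turning first, mm [-2.7 -6.1 76. ]
```

```bash
python3 -m pendant '[{"claw":0,"delta_pos":[-0.003,-0.006,0.02],"rot":[0,0,0]},{"claw":0,"delta_pos":[0,0,0.025],"rot":[0,0,0]},{"claw":0,"delta_pos":[0,0,0.018],"rot":[0,0,0]},{"claw":0,"delta_pos":[0,0,0.006],"rot":[0,0,0]},{"claw":0,"delta_pos":[0,0,0],"rot":[0,0,0]}]' >/dev/null;  python3 -c "
from h import *
go([.427,.219,.012],147)"
```

```text
t 8.58 tcp [0.4304 0.2232 0.0215] z [ 0.003  0.014 -1.   ] y [0.532 0.847 0.013] F [-0.2  0.4 -0.1] gap 0.0852 q [-0.14  0.48 -0.56  2.16  0.44  0.59  0.  ]
delta tool mm [ 0.6 -5.4  9.4] rotvec deg [ 0.8 -0.3  0.9] | after turning first, mm [ 0.5 -5.3  9.5]
```

```bash
python3 -m pendant '[{"claw":0,"delta_pos":[0,-0.006,0.009],"rot":[0,0,0]},{"claw":0,"delta_pos":[0,0,0],"rot":[0,0,0]},{"claw":1,"delta_pos":[0,0,0],"rot":[0,0,0]},{"claw":1,"delta_pos":[0,0,0],"rot":[0,0,0]},{"claw":1,"delta_pos":[0,0,0],"rot":[0,0,0]},{"claw":1,"delta_pos":[0,0,0],"rot":[0,0,0]},{"claw":1,"delta_pos":[0,0,0],"rot":[0,0,0]},{"claw":1,"delta_pos":[0,0,0],"rot":[0,0,0]},{"claw":1,"delta_pos":[0,0,0],"rot":[0,0,0]}]' 60 >/dev/null;  python3 -c "
from h import *
go([.427,.219,.012],147)"
```

```text
t 9.33 tcp [0.4302 0.2195 0.0174] z [ 0.01   0.016 -1.   ] y [0.533 0.846 0.019] F [ 0.6 -0.1 -1.4] gap 0.0233 q [-0.14  0.48 -0.55  2.17  0.45  0.57 -0.01]
delta tool mm [ 2.5 -2.2  5.4] rotvec deg [1.1 0.  0.8] | after turning first, mm [ 2.4 -2.1  5.4]
```

Gap is 23 mm, so it holds the stapler's arm. I'll lift, then check the compartment's position.

```bash
python3 -m pendant '[{"claw":1,"delta_pos":[0,0,-0.02],"rot":[0,0,0]},{"claw":1,"delta_pos":[0,0,-0.035],"rot":[0,0,0]},{"claw":1,"delta_pos":[0,0,-0.035],"rot":[0,0,0]},{"claw":1,"delta_pos":[0,0,-0.035],"rot":[0,0,0]},{"claw":1,"delta_pos":[0,0,-0.02],"rot":[0,0,0]},{"claw":1,"delta_pos":[0,0,0],"rot":[0,0,0]}]' >/dev/null;  python3 -c "
from h import *
state()
crop(frame('top','t3'),180,165,330,250,'t3c');crop(frame('scene','s3'),240,140,460,300,'s3c')"
```

```text
t 9.83 tcp [0.4262 0.2172 0.1667] z [ 0.003  0.015 -1.   ] y [0.53  0.848 0.015] F [0.1 0.3 0.1] gap 0.0230 q [ 0.03  0.24 -0.7   2.07  0.19  0.88  0.23]
```

View pics/t3c.png

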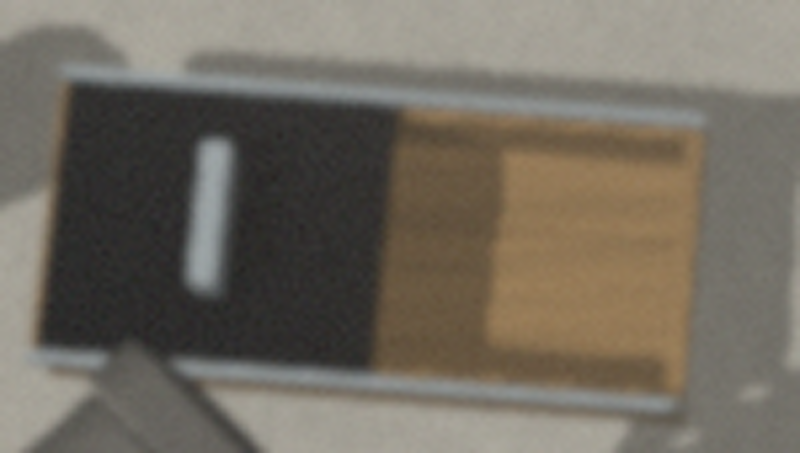

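View pics/s3c.png

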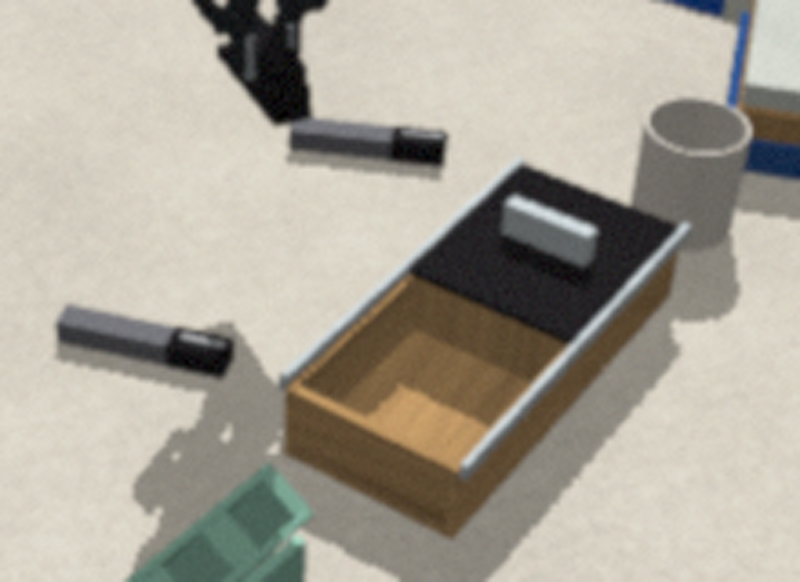

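```bash
python3 -c "
from h import *
T=[px('top',180+a/5.333,165+b/5.333,.072)[:2] for a,b in [(65,68),(705,118),(685,408),(32,358)]]
print('top',np.round(T,4),np.mean(T,0).round(4))
S=[px('scene',240+a/3.636,140+b/3.636,z)[:2] for a,b,z in [(520,162,.072),(468,473,.072),(285,382,.072),(688,227,.072),(290,455,0),(450,535,0)]]
print('scene',np.round(S,4),np.mean(S[:4],0).round(4))
d=T[0]-T[1];print(np.degrees(np.arctan2(d[1],d[0])),np.linalg.norm(d))
d=S[3]-S[1];print(np.degrees(np.arctan2(d[1],d[0])),np.linalg.norm(d))
"
```

```text
top [[0.7179 0.3327]
 [0.699  0.02  ]
 [0.5554 0.0268]
 [0.5738 0.34  ]] [0.6365 0.1799]
scene [[0.5797 0.3376]
 [0.7061 0.0161]
 [0.5637 0.026 ]
 [0.721  0.3309]
 [0.5646 0.0323]
 [0.6939 0.0255]] [0.6426 0.1777]
86.53447732601954 0.3132528651489846
87.29292420349246 0.3152139056608788
```

Both cameras agree on the box to within a few mm: centre about (.6385,.181), yaw about −3.2°. The stapler goes at box y −0.108.

```bash
python3 -m pendant '[{"claw":1,"delta_pos":[0,0,0],"rot":[0,0,-7]},{"claw":1,"delta_pos":[0,0,0],"rot":[0,0,-7]},{"claw":1,"delta_pos":[0,0,0],"rot":[0,0,-7]},{"claw":1,"delta_pos":[0,0,0],"rot":[0,0,-7]},{"claw":1,"delta_pos":[0,0,0],"rot":[0,0,-1]}]' >/dev/null;  python3 -c "
from h import *
go([.635,.073,.16],176.7)"
```

```text
t 10.35 tcp [0.4222 0.2145 0.1571] z [-0.007  0.011 -1.   ] y [0.037 0.999 0.01 ] F [ 0.  -0.1 -1.2] gap 0.0232 q [ 0.1   0.27 -0.79  2.08  0.24  0.88  0.71]
delta tool mm [-217.9 -133.5   -5.9] rotvec deg [ 0.6 -0.4  1.2] | after turning first, mm [-220.6 -129.    -2.9]
```

```bash
python3 -m pendant '[{"claw":1,"delta_pos":[-0.032,-0.019,-0.003],"rot":[0,0,1]},{"claw":1,"delta_pos":[-0.032,-0.019,-0.001],"rot":[0,0,0]},{"claw":1,"delta_pos":[-0.032,-0.019,-0.001],"rot":[0,0,0]},{"claw":1,"delta_pos":[-0.032,-0.019,-0.001],"rot":[0,0,0]},{"claw":1,"delta_pos":[-0.032,-0.019,0],"rot":[0,0,0]},{"claw":1,"delta_pos":[-0.03,-0.018,0],"rot":[0,0,0]},{"claw":1,"delta_pos":[-0.01,-0.006,0],"rot":[0,0,0]},{"claw":1,"delta_pos":[0,0,0],"rot":[0,0,0]}]' >/dev/null;  python3 -c "
from h import *
go([.635,.073,.09],176.7)"
```

```text
t 11.02 tcp [0.6182 0.0772 0.1473] z [-0.022  0.007 -1.   ] y [0.075 0.997 0.005] F [-0.5  0.2 -0.8] gap 0.0233 q [ 0.26  0.51 -0.64  1.76  0.34  1.01  0.99]
delta tool mm [-18.3  -3.2  56.9] rotvec deg [ 0.3 -1.3 -1. ] | after turning first, mm [-17.   -3.2  57.3]
```

```bash
python3 -m pendant '[{"claw":1,"delta_pos":[-0.017,-0.003,0.01],"rot":[0,-1,-1]},{"claw":1,"delta_pos":[0,0,0.02],"rot":[0,0,0]},{"claw":1,"delta_pos":[0,0,0.02],"rot":[0,0,0]},{"claw":1,"delta_pos":[0,0,0],"rot":[0,0,0]}]' >/dev/null;  python3 -c "
from h import *
go([.635,.073,.028],176.7)"
```

```text
t 11.35 tcp [0.6322 0.0741 0.0908] z [-0.009  0.005 -1.   ] y [0.068 0.998 0.005] F [-1.3 -0.3 -1.7] gap 0.0232 q [ 0.24  0.59 -0.61  1.77  0.4   0.91  0.96]
delta tool mm [-3.4 -1.3 62.7] rotvec deg [ 0.3 -0.5 -0.6] | after turning first, mm [-2.8 -1.  62.8]
```

```bash
python3 -m pendant '[{"claw":1,"delta_pos":[-0.003,-0.001,0.02],"rot":[0,0,0]},{"claw":1,"delta_pos":[0,0,0.02],"rot":[0,0,0]},{"claw":1,"delta_pos":[0,0,0.012],"rot":[0,0,0]},{"claw":1,"delta_pos":[0,0,0.003],"rot":[0,0,0]},{"claw":1,"delta_pos":[0,0,0],"rot":[0,0,0]}]' >/dev/null;  python3 -c "
from h import *
go([.635,.073,.028],176.7)"
```

```text
t 11.77 tcp [0.6309 0.0773 0.0339] z [-0.013  0.006 -1.   ] y [0.071 0.997 0.005] F [-0.6  0.5 -1. ] gap 0.0237 q [ 0.2   0.66 -0.57  1.8   0.45  0.83  0.91]
delta tool mm [-4.4 -4.1  5.8] rotvec deg [ 0.3 -0.8 -0.7] | after turning first, mm [-4.3 -4.1  5.9]
```

```bash
python3 -m pendant '[{"claw":1,"delta_pos":[-0.004,-0.004,0.005],"rot":[0,0,0]},{"claw":1,"delta_pos":[0,0,0.001],"rot":[0,0,0]}]' >/dev/null;  python3 -c "
from h import *
go([.635,.073,.026],176.7)"
```

```text
t 11.93 tcp [0.6352 0.0735 0.0291] z [-0.012  0.006 -1.   ] y [0.07  0.998 0.005] F [-0.1 -0.4 -1.2] gap 0.0229 q [ 0.2   0.67 -0.57  1.79  0.46  0.82  0.92]
delta tool mm [ 0.1 -0.6  3.1] rotvec deg [ 0.3 -0.7 -0.7] | after turning first, mm [ 0.2 -0.6  3.1]
```

Next I'll open part-way (to about 45 mm) to clear the walls, then rise.

```bash
python3 -m pendant '[{"claw":1,"delta_pos":[0,0,0.003],"rot":[0,0,0]},{"claw":0.5,"delta_pos":[0,0,0],"rot":[0,0,0]},{"claw":0.5,"delta_pos":[0,0,0],"rot":[0,0,0]},{"claw":0.5,"delta_pos":[0,0,0],"rot":[0,0,0]},{"claw":0.5,"delta_pos":[0,0,-0.02],"rot":[0,0,0]},{"claw":0.5,"delta_pos":[0,0,-0.04],"rot":[0,0,0]},{"claw":0.5,"delta_pos":[0,0,-0.04],"rot":[0,0,0]},{"claw":0,"delta_pos":[0,0,-0.04],"rot":[0,0,0]},{"claw":0,"delta_pos":[0.03,-0.03,0],"rot":[0,0,0]},{"claw":0,"delta_pos":[0.03,-0.03,0],"rot":[0,0,0]},{"claw":0,"delta_pos":[0.03,-0.03,0],"rot":[0,0,0]},{"claw":0,"delta_pos":[0.03,-0.03,0],"rot":[0,0,0]}]' >/dev/null;  python3 -c "
from h import *
state()
im=frame('top','t4');crop(im,180,165,330,250,'t4c')
o,m=detect(im)
for c,r,b,mean in o:
    p,l,s,a=onplane(b,0.02);print('px',np.round(r[0]),'xy',p.round(4),'L %.3f W %.3f ang %.1f'%(l,s,a),mean)
crop(frame('scene','s4'),140,140,460,360,'s4c')
"
```

```text
t 12.93 tcp [ 0.513  -0.0322  0.1768] z [-0.002  0.011 -1.   ] y [0.062 0.998 0.011] F [ 0.7 -1.3  0.9] gap 0.0855 q [ 0.54  0.3  -0.69  1.98  0.22  0.94  1.25]
px [457. 298.] xy [ 0.4219 -0.3614] L 0.125 W 0.024 ang -18.1 [103 101 101]
px [293. 298.] xy [0.4152 0.0656] L 0.124 W 0.021 ang 14.9 [103 101 101]
px [173. 293.] xy [0.4226 0.3751] L 0.127 W 0.024 ang 21.7 [98 94 93]
px [396. 295.] xy [ 0.4302 -0.2042] L 0.214 W 0.087 ang 5.1 [66 70 72]
```

View pics/t4c.png

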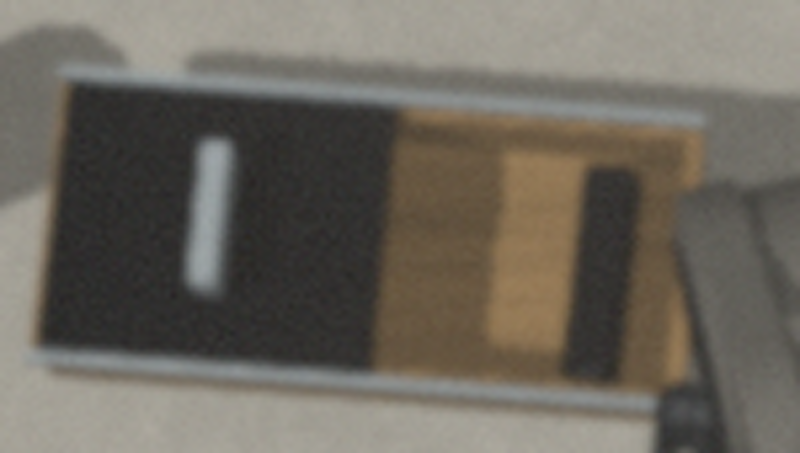

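View pics/s4c.png

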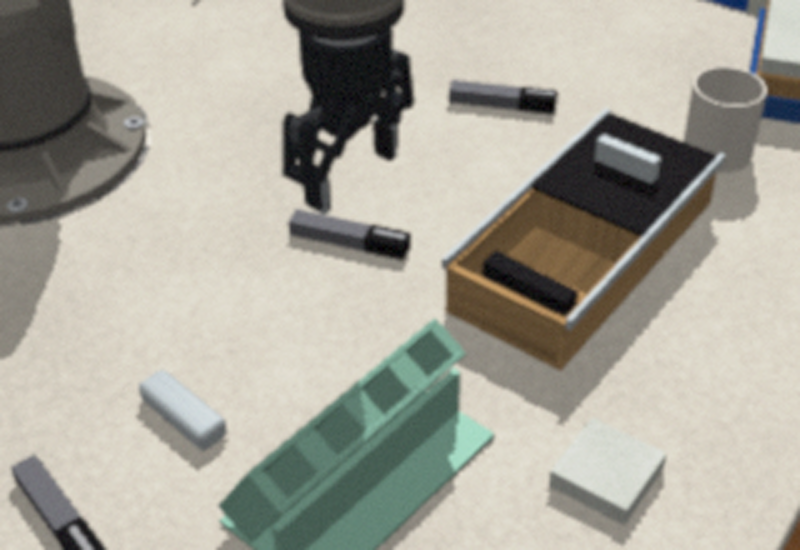

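The stapler lies in the compartment near the −y wall. In the scene crop the power bank is at (182,410), undisturbed.

```bash
python3 -c "
from h import *
go([.434,-.216,.15],169.4)"; python3 -m pendant '[{"claw":0,"delta_pos":[0.016,-0.037,0],"rot":[0,0,3.5]},{"claw":0,"delta_pos":[0.016,-0.037,0],"rot":[0,0,3.5]},{"claw":0,"delta_pos":[0.016,-0.037,0],"rot":[0,0,0]},{"claw":0,"delta_pos":[0.016,-0.037,0],"rot":[0,0,0]},{"claw":0,"delta_pos":[0,0,0],"rot":[0,0,0]}]' >/dev/null;  python3 -c "
from h import *
go([.434,-.216,.1],169.4)"
```

```text
t 13.03 tcp [ 0.51   -0.0366  0.1764] z [-0.005  0.008 -1.   ] y [0.068 0.998 0.007] F [-0.6 -0.1 -0.6] gap 0.0853 q [ 0.54  0.29 -0.69  1.99  0.22  0.94  1.25]
delta tool mm [  63.4 -184.4   25.4] rotvec deg [ 0.4 -0.4  6.7] | after turning first, mm [  41.7 -190.3   26.4]
t 13.45 tcp [ 0.425  -0.1734  0.1781] z [ 0.001  0.006 -1.   ] y [0.194 0.981 0.006] F [ 1.1 -0.9 -0.5] gap 0.0855 q [ 0.81  0.18 -0.61  2.1   0.13  0.9   1.51]
delta tool mm [-17.1 -40.6  77.9] rotvec deg [ 0.4 -0.  -0.6] | after turning first, mm [-16.7 -40.3  78.1]
```

```bash
python3 -m pendant '[{"claw":0,"delta_pos":[-0.017,-0.035,0],"rot":[0,0,0]},{"claw":0,"delta_pos":[0,-0.004,0.02],"rot":[0,0,0]},{"claw":0,"delta_pos":[0,0,0.03],"rot":[0,0,0]},{"claw":0,"delta_pos":[0,0,0.03],"rot":[0,0,0]},{"claw":0,"delta_pos":[0,0,0.03],"rot":[0,0,0]},{"claw":0,"delta_pos":[0,0,0.015],"rot":[0,0,0]},{"claw":0,"delta_pos":[0,0,0],"rot":[0,0,0]}]' >/dev/null;  python3 -c "
from h import *
go([.434,-.216,.006],169.4)"
```

```text
t 14.03 tcp [ 0.4373 -0.2189  0.053 ] z [ 0.011 -0.001 -1.   ] y [0.201 0.98  0.001] F [-0.6  0.4 -0.4] gap 0.0855 q [ 0.76  0.42 -0.5   2.14  0.33  0.64  1.4 ]
delta tool mm [ 4.3  2.1 47. ] rotvec deg [ 0.1  0.6 -1. ] | after turning first, mm [ 3.8  2.2 47. ]
```

```bash
python3 -m pendant '[{"claw":0,"delta_pos":[0.004,0.002,0.015],"rot":[0,0,-1]},{"claw":0,"delta_pos":[0,0,0.018],"rot":[0,0,0]},{"claw":0,"delta_pos":[0,0,0.01],"rot":[0,0,0]},{"claw":0,"delta_pos":[0,0,0],"rot":[0,0,0]},{"claw":0,"delta_pos":[0,0,0],"rot":[0,0,0]}]' >/dev/null;  python3 -c "
from h import *
go([.434,-.216,.006],169.4)"
```

```text
t 14.45 tcp [ 0.4373 -0.216   0.012 ] z [ 0.014 -0.002 -1.   ] y [0.182 0.983 0.   ] F [0.4 0.7 0.2] gap 0.0857 q [ 0.71  0.48 -0.46  2.17  0.4   0.56  1.35]
delta tool mm [ 3.3 -0.6  6. ] rotvec deg [0.  0.8 0.1] | after turning first, mm [ 3.3 -0.6  6. ]
```

```bash
python3 -m pendant '[{"claw":0,"delta_pos":[0.003,0,0.006],"rot":[0,0,0]},{"claw":0.5,"delta_pos":[0,0,0.002],"rot":[0,0,0]},{"claw":1,"delta_pos":[0,0,0.001],"rot":[0,0,0]},{"claw":1,"delta_pos":[0,0,0.001],"rot":[0,0,0]},{"claw":1,"delta_pos":[0,0,0],"rot":[0,0,0]},{"claw":1,"delta_pos":[0,0,0],"rot":[0,0,0]},{"claw":1,"delta_pos":[0,0,0],"rot":[0,0,0]},{"claw":1,"delta_pos":[0,0,0],"rot":[0,0,0]}]' 60 >/dev/null;  python3 -c "
from h import *
go([.434,-.216,.006],169.4)"
```

```text
t 15.12 tcp [ 0.4365 -0.2168  0.0053] z [ 0.018 -0.006 -1.   ] y [ 0.183  0.983 -0.002] F [ 0.3 -0.7 -2.5] gap 0.0308 q [ 0.7   0.49 -0.45  2.17  0.41  0.53  1.34]
delta tool mm [ 2.6  0.3 -0.7] rotvec deg [-0.1  1.1  0.1] | after turning first, mm [ 2.6  0.3 -0.7]
```

```bash
python3 -m pendant '[{"claw":1,"delta_pos":[0,0,-0.02],"rot":[0,0,0]},{"claw":1,"delta_pos":[0,0,-0.04],"rot":[0,0,0]},{"claw":1,"delta_pos":[0,0,-0.04],"rot":[0,0,0]},{"claw":1,"delta_pos":[0,0,-0.04],"rot":[0,0,0]},{"claw":1,"delta_pos":[0,0,-0.01],"rot":[0,0,-3.5]},{"claw":1,"delta_pos":[0,0,0],"rot":[0,0,-3.5]}]' >/dev/null;  python3 -c "
from h import *
print('cover edge',px('top',180+398/5.333,165+108/5.333,.069),px('top',180+375/5.333,165+365/5.333,.069))
print('stapler top',[px('top',180+a/5.333,165+b/5.333,.053).round(4) for a,b in [(582,170),(637,172),(562,375),(615,380)]])
go([.639,.140,.15],176.7)"
```

```text
cover edge [0.70179199 0.16998044 0.069     ] [0.5740391 0.1761597 0.069    ]
stapler top [array([0.6764, 0.0801, 0.053 ]), array([0.6759, 0.053 , 0.053 ]), array([0.5737, 0.087 , 0.053 ]), array([0.5718, 0.0612, 0.053 ])]
t 15.62 tcp [ 0.4323 -0.214   0.1606] z [ 0.014 -0.002 -1.   ] y [ 0.058  0.998 -0.001] F [-0.2 -0.4 -1.8] gap 0.0307 q [ 0.88  0.24 -0.62  2.08  0.18  0.86  1.67]
delta tool mm [-185.6  365.4   12.8] rotvec deg [-0.1  0.8 -0. ] | after turning first, mm [-186.   365.3   10.6]
```

```bash
python3 -m pendant '[{"claw":1,"delta_pos":[-0.018,0.036,0],"rot":[0,0,0]},{"claw":1,"delta_pos":[-0.018,0.036,0],"rot":[0,0,0]},{"claw":1,"delta_pos":[-0.018,0.036,0],"rot":[0,0,0]},{"claw":1,"delta_pos":[-0.018,0.036,0],"rot":[0,0,0]},{"claw":1,"delta_pos":[-0.018,0.036,0],"rot":[0,0,0]},{"claw":1,"delta_pos":[-0.018,0.036,0],"rot":[0,0,0]},{"claw":1,"delta_pos":[-0.018,0.036,0],"rot":[0,0,0]},{"claw":1,"delta_pos":[-0.018,0.034,0],"rot":[0,0,0]},{"claw":1,"delta_pos":[-0.015,0.02,0],"rot":[0,0,0]},{"claw":1,"delta_pos":[0,0,0],"rot":[0,0,0]}]' >/dev/null;  python3 -c "
from h import *
go([.639,.130,.1],176.7)"
```

```text
t 16.45 tcp [0.6147 0.0911 0.1641] z [ 0.017 -0.006 -1.   ] y [ 0.065  0.998 -0.004] F [-1.9 -0.3 -1.9] gap 0.0309 q [ 0.26  0.48 -0.67  1.77  0.36  1.    0.95]
delta tool mm [-20.6  40.6  64.3] rotvec deg [-0.3  1.  -0.4] | after turning first, mm [-22.   40.2  64.1]
```

```bash
python3 -m pendant '[{"claw":1,"delta_pos":[-0.012,0.025,0],"rot":[0,1,0]},{"claw":1,"delta_pos":[-0.008,0.014,0.02],"rot":[0,0,0]},{"claw":1,"delta_pos":[0,0,0.03],"rot":[0,0,0]},{"claw":1,"delta_pos":[0,0,0.01],"rot":[0,0,0]},{"claw":1,"delta_pos":[0,0,0],"rot":[0,0,0]}]' >/dev/null;  python3 -c "
from h import *
go([.639,.130,.016],176.7)"
```

```text
t 16.87 tcp [0.6382 0.1325 0.102 ] z [-0.001 -0.004 -1.   ] y [ 0.062  0.998 -0.004] F [-1.3  0.3 -1.4] gap 0.0310 q [ 0.16  0.6  -0.63  1.73  0.43  0.95  0.86]
delta tool mm [-1.  -2.1 86. ] rotvec deg [-0.2 -0.  -0.2] | after turning first, mm [-0.9 -2.5 86. ]
```

```bash
python3 -m pendant '[{"claw":1,"delta_pos":[-0.001,-0.002,0.02],"rot":[0,0,0]},{"claw":1,"delta_pos":[0,0,0.02],"rot":[0,0,0]},{"claw":1,"delta_pos":[0,0,0.02],"rot":[0,0,0]},{"claw":1,"delta_pos":[0,0,0.013],"rot":[0,0,0]},{"claw":1,"delta_pos":[0,0,0.003],"rot":[0,0,0]},{"claw":1,"delta_pos":[0,0,0],"rot":[0,0,0]}]' >/dev/null;  python3 -c "
from h import *
go([.639,.130,.016],176.7)"
```

```text
t 17.37 tcp [0.6403 0.1259 0.0287] z [ 0.002 -0.005 -1.   ] y [ 0.066  0.998 -0.005] F [ 0.2 -0.5 -0.9] gap 0.0311 q [ 0.13  0.69 -0.58  1.77  0.5   0.84  0.81]
delta tool mm [ 1.6  4.  12.7] rotvec deg [-0.3  0.1 -0.5] | after turning first, mm [ 1.6  4.  12.7]
```

```bash
python3 -m pendant '[{"claw":1,"delta_pos":[0.001,0.004,0.01],"rot":[0,0,0]},{"claw":1,"delta_pos":[0,0,0.003],"rot":[0,0,0]},{"claw":0.55,"delta_pos":[0,0,0],"rot":[0,0,0]},{"claw":0.5,"delta_pos":[0,0,0],"rot":[0,0,0]},{"claw":0.5,"delta_pos":[0,0,0],"rot":[0,0,0]},{"claw":0.5,"delta_pos":[0,0,0],"rot":[0,0,0]}]' >/dev/null;  python3 -c "
from h import *
go([.639,.130,.016],176.7)"
```

```text
t 17.87 tcp [0.6428 0.1223 0.0188] z [ 0.007 -0.014 -1.   ] y [ 0.074  0.997 -0.014] F [-0.   0.5 -0.4] gap 0.0430 q [ 0.12  0.7  -0.57  1.77  0.52  0.82  0.79]
delta tool mm [4.4 7.5 2.7] rotvec deg [-0.8  0.4 -0.9] | after turning first, mm [4.2 7.5 2.8]
```

```bash
python3 -m pendant '[{"claw":0.5,"delta_pos":[0,0,-0.02],"rot":[0,0,0]},{"claw":0.5,"delta_pos":[0,0,-0.04],"rot":[0,0,0]},{"claw":0.5,"delta_pos":[0,0,-0.04],"rot":[0,0,0]},{"claw":0.5,"delta_pos":[0,0,-0.04],"rot":[0,0,0]},{"claw":0.5,"delta_pos":[0,-0.04,0],"rot":[0,0,0]},{"claw":0.5,"delta_pos":[0,-0.04,0],"rot":[0,0,0]},{"claw":0.5,"delta_pos":[0,-0.04,0],"rot":[0,0,0]},{"claw":0.5,"delta_pos":[0,-0.04,0],"rot":[0,0,0]}]' >/dev/null;  python3 -c "
from h import *
state()
im=frame('top','t5');crop(im,180,165,330,250,'t5c')
crop(frame('scene','s5'),140,140,460,360,'s5c')
"
```

```text
t 18.53 tcp [ 0.6319 -0.0214  0.1719] z [ 0.015 -0.004 -1.   ] y [ 0.051  0.999 -0.004] F [ 0.7 -0.4  0.4] gap 0.0424 q [ 0.43  0.48 -0.66  1.74  0.35  1.02  1.16]
```

View pics/t5c.png

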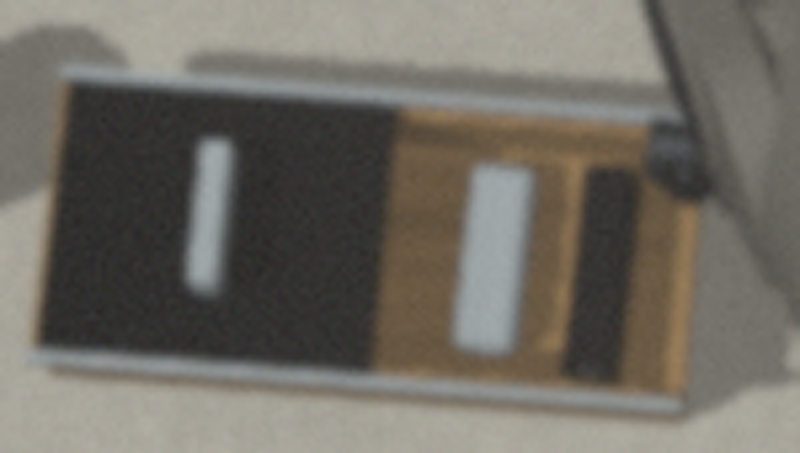

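View pics/s5c.png

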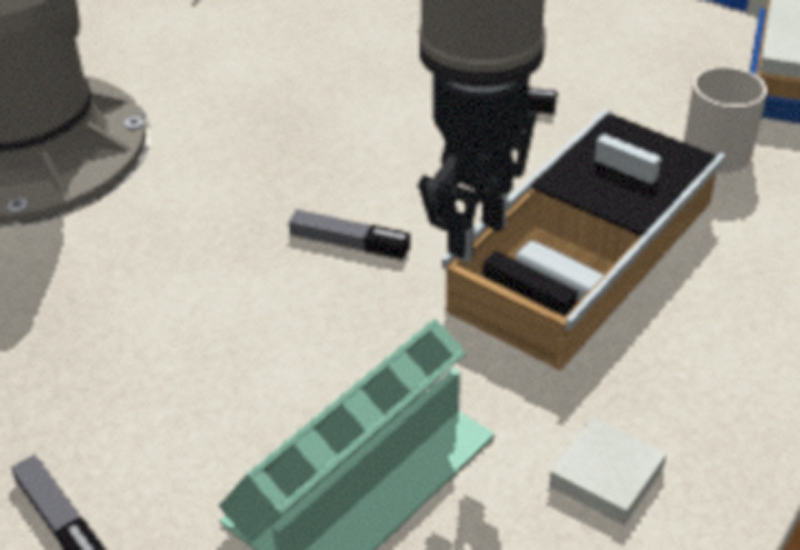

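Both items lie flat and apart in the compartment. Next I'll shut the cover by the ridge, now at crop (210,217).

```bash
python3 -m pendant '[{"claw":0,"delta_pos":[0,0.04,0],"rot":[0,0,0]},{"claw":0,"delta_pos":[0,0.04,0],"rot":[0,0,0]},{"claw":0,"delta_pos":[0,0.04,0],"rot":[0,0,0]},{"claw":0,"delta_pos":[0,0.04,0],"rot":[0,0,0]},{"claw":0,"delta_pos":[0,0.04,0],"rot":[0,0,0]},{"claw":0,"delta_pos":[0,0.04,0],"rot":[0,0,0]},{"claw":0,"delta_pos":[0,0.025,0],"rot":[0,0,0]},{"claw":0,"delta_pos":[0,0,0],"rot":[0,0,0]}]' >/dev/null; python3 -c "
from h import *
p=px('top',180+210/5.333,165+217/5.333,.097);print(p)
go([p[0]+.001,p[1]+.001,.12],176.7)
"
```

```text
[0.63900343 0.25435574 0.097     ]
t 19.30 tcp [0.6511 0.2456 0.1723] z [ 0.02  -0.005 -1.   ] y [ 0.073  0.997 -0.003] F [-1.1  0.   0.1] gap 0.0851 q [-0.    0.59 -0.66  1.59  0.41  1.09  0.73]
delta tool mm [12.9  9.  52. ] rotvec deg [-0.2  1.1 -0.9] | after turning first, mm [11.7  9.1 52.3]
```

```bash
python3 -m pendant '[{"claw":0,"delta_pos":[0.011,0.009,0.01],"rot":[0,1,-1]},{"claw":0,"delta_pos":[0,0,0.025],"rot":[0,0,0]},{"claw":0,"delta_pos":[0,0,0.03],"rot":[0,0,0]},{"claw":0,"delta_pos":[0,0,0.015],"rot":[0,0,0]},{"claw":0,"delta_pos":[0,0,0],"rot":[0,0,0]}]' >/dev/null; python3 -c "
from h import *
go([.640,.2555,.076],176.7)
"
```

```text
t 19.72 tcp [0.6375 0.2627 0.0897] z [ 0.001  0.001 -1.   ] y [0.045 0.999 0.001] F [-0.4 -1.   0.2] gap 0.0851 q [-0.04  0.67 -0.64  1.65  0.46  0.98  0.69]
delta tool mm [-2.8 -7.  13.7] rotvec deg [0.  0.1 0.7] | after turning first, mm [-2.9 -7.  13.7]
```

```bash
python3 -m pendant '[{"claw":0,"delta_pos":[-0.002,-0.007,0.012],"rot":[0,0,0]},{"claw":0.5,"delta_pos":[0,0,0],"rot":[0,0,0]},{"claw":1,"delta_pos":[0,0,0],"rot":[0,0,0]},{"claw":1,"delta_pos":[0,0,0],"rot":[0,0,0]},{"claw":1,"delta_pos":[0,0,0],"rot":[0,0,0]},{"claw":1,"delta_pos":[0,0,0],"rot":[0,0,0]},{"claw":1,"delta_pos":[0,0,0],"rot":[0,0,0]},{"claw":1,"delta_pos":[0,0,0],"rot":[0,0,0]}]' 40 >/dev/null; python3 -c "
from h import *
go([.640-.15*.058,.2555-.15,.076],176.7)
"
```

```text
t 20.38 tcp [0.6409 0.2539 0.0807] z [ 0.004  0.002 -1.   ] y [0.048 0.999 0.002] F [  1.2   1.  -10.8] gap 0.0127 q [-0.03  0.68 -0.63  1.66  0.47  0.96  0.69]
delta tool mm [   2.5 -148.7    4.4] rotvec deg [0.1 0.2 0.5] | after turning first, mm [   1.1 -148.7    4.7]
```

```bash
python3 -m pendant '[{"claw":1,"delta_pos":[0,-0.015,0],"rot":[0,0,0]},{"claw":1,"delta_pos":[0,-0.022,0],"rot":[0,0,0]},{"claw":1,"delta_pos":[0,-0.022,0],"rot":[0,0,0]},{"claw":1,"delta_pos":[0,-0.022,0],"rot":[0,0,0]},{"claw":1,"delta_pos":[0,-0.022,0],"rot":[0,0,0]},{"claw":1,"delta_pos":[0,-0.016,0],"rot":[0,0,0]},{"claw":1,"delta_pos":[0,-0.01,0],"rot":[0,0,0]}]' >/dev/null; python3 -c "
from h import *
go([.640-.15*.058,.2555-.15,.076],176.7)
"
```

```text
t 20.97 tcp [0.6333 0.1262 0.0807] z [ 0.004  0.008 -1.   ] y [0.043 0.999 0.008] F [ 0.4  1.6 -5.3] gap 0.0129 q [ 0.18  0.62 -0.64  1.76  0.45  0.9   0.87]
delta tool mm [  1.2 -20.8   4.6] rotvec deg [0.5 0.2 0.8] | after turning first, mm [  0.8 -20.8   4.7]
```

```bash
python3 -m pendant '[{"claw":1,"delta_pos":[0,-0.008,0],"rot":[0,0,0]},{"claw":1,"delta_pos":[0,-0.008,0],"rot":[0,0,0]},{"claw":1,"delta_pos":[0,-0.006,0],"rot":[0,0,0]},{"claw":1,"delta_pos":[0,-0.006,0],"rot":[0,0,0]}]' >/dev/null; python3 -c "
from h import *
go([.640-.15*.058,.2555-.15,.076],176.7)
"
```

```text
t 21.30 tcp [0.6323 0.1082 0.0809] z [ 0.008  0.024 -1.   ] y [0.037 0.999 0.024] F [  8.8  32.5 -22.4] gap 0.0129 q [ 0.22  0.61 -0.65  1.78  0.44  0.89  0.91]
delta tool mm [ 0.9 -2.8  4.8] rotvec deg [1.4 0.4 1.2] | after turning first, mm [ 0.9 -2.7  4.9]
```

The stop was reached (32 N). I'll release and check.

```bash
python3 -m pendant '[{"claw":0.5,"delta_pos":[0,0.001,0],"rot":[0,0,0]},{"claw":0,"delta_pos":[0,0,0],"rot":[0,0,0]},{"claw":0,"delta_pos":[0,0,0],"rot":[0,0,0]},{"claw":0,"delta_pos":[0,0,0],"rot":[0,0,0]},{"claw":0,"delta_pos":[0,0,-0.03],"rot":[0,0,0]},{"claw":0,"delta_pos":[0,0,-0.04],"rot":[0,0,0]},{"claw":0,"delta_pos":[0,0,-0.04],"rot":[0,0,0]},{"claw":0,"delta_pos":[0.03,-0.03,0],"rot":[0,0,0]},{"claw":0,"delta_pos":[0.03,-0.03,0],"rot":[0,0,0]},{"claw":0,"delta_pos":[0.03,-0.03,0],"rot":[0,0,0]},{"claw":0,"delta_pos":[0.03,-0.03,0],"rot":[0,0,0]},{"claw":0,"delta_pos":[0.01,-0.01,0],"rot":[0,0,0]}]' >/dev/null;  python3 -c "
from h import *
state()
im=frame('top','t6');crop(im,180,165,330,250,'t6c')
f=cv2.GaussianBlur(im,(3,3),0).astype(int)
for c in blobs(im,f.min(2)>100,(255,190,292,228),20):
    b=cv2.boxPoints(cv2.minAreaRect(c));print('ridge',onplane(b,.097),b.mean(0))
crop(frame('scene','s6'),140,140,460,360,'s6c')
"
```

```text
t 22.30 tcp [ 0.4982 -0.0165  0.1916] z [ 0.012  0.026 -1.   ] y [0.027 0.999 0.026] F [ 2.3 -0.4  0.2] gap 0.0855 q [ 0.6   0.26 -0.77  2.01  0.19  0.94  1.28]
ridge (array([0.6322587 , 0.10681658]), np.float64(0.07080286582848938), np.float64(0.015007918623638948), np.float64(-3.257784738722549)) [277.45905 209.45084]
```

View pics/t6c.png

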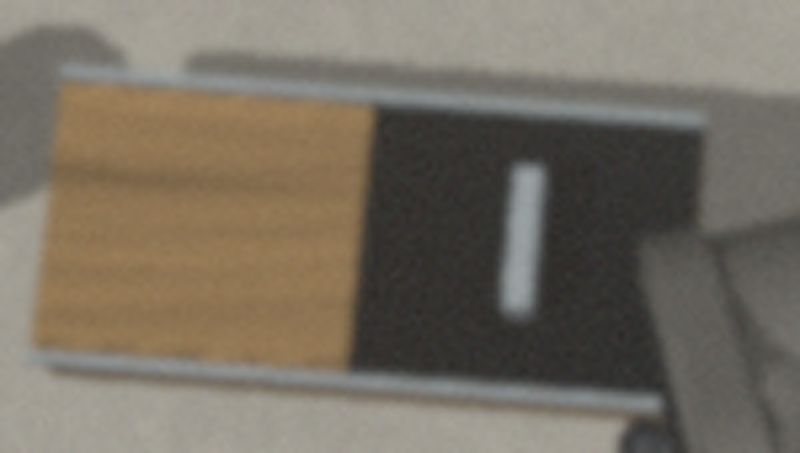

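View pics/s6c.png

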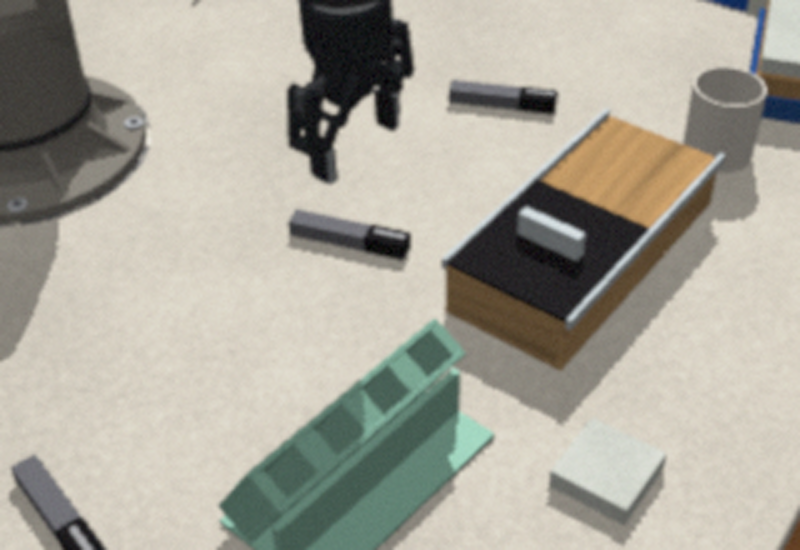

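The cover is now fully shut: the end wall is hidden in both views, and the ridge at y .107 agrees with the compartment centre. Markers next; the middle one is first, gripped near its cap.

```bash
python3 -c "
from h import *
go([.4548,.0772,.1],195)
"; python3 -m pendant '[{"claw":0,"delta_pos":[0.02,0.035,0],"rot":[0,0,-6]},{"claw":0,"delta_pos":[0.02,0.035,0],"rot":[0,0,-6]},{"claw":0,"delta_pos":[0,0.02,0.03],"rot":[0,0,-5]},{"claw":0,"delta_pos":[0,0,0.03],"rot":[0,0,0]},{"claw":0,"delta_pos":[0,0,0],"rot":[0,0,0]}]' >/dev/null; python3 -c "
from h import *
im=frame('top','t7')
go([.4548,.0772,.1],195)
"
```

```text
t 22.40 tcp [ 0.5    -0.0157  0.1921] z [ 0.014  0.026 -1.   ] y [0.028 0.999 0.026] F [-0.7 -0.5  0.4] gap 0.0852 q [ 0.6   0.26 -0.77  2.    0.19  0.94  1.27]
delta tool mm [49.  89.1 93.9] rotvec deg [  1.4   1.  -16.6] | after turning first, mm [ 19.6 101.4  92.1]
t 22.87 tcp [0.4598 0.0772 0.1385] z [ 0.026  0.024 -0.999] y [-0.274  0.961  0.016] F [0.2 1.6 1. ] gap 0.0854 q [ 0.47  0.29 -0.86  2.13  0.29  0.8   1.28]
delta tool mm [ 6.   0.7 38.4] rotvec deg [0.9 1.8 0.9] | after turning first, mm [ 4.8  1.3 38.5]
```

```bash
python3 -m pendant '[{"claw":0,"delta_pos":[0.005,0.001,0.03],"rot":[0.9,1.8,0.9]},{"claw":0,"delta_pos":[0,0,0.03],"rot":[0,0,0]},{"claw":0,"delta_pos":[0,0,0.03],"rot":[0,0,0]},{"claw":0,"delta_pos":[0,0,0.012],"rot":[0,0,0]},{"claw":0,"delta_pos":[0,0,0],"rot":[0,0,0]}]' >/dev/null; python3 -c "
from h import *
go([.4548,.0772,.004],195)
"
```

```text
t 23.28 tcp [0.4639 0.077  0.0401] z [ 0.008 -0.001 -1.   ] y [-0.251  0.968 -0.003] F [-1.1 -0.2 -0. ] gap 0.0854 q [ 0.3   0.47 -0.72  2.18  0.51  0.66  1.05]
delta tool mm [ 9.1  2.6 36. ] rotvec deg [-0.2  0.4 -0.5] | after turning first, mm [ 8.8  2.6 36.1]
```

```bash
python3 -m pendant '[{"claw":0,"delta_pos":[0.009,0.002,0.012],"rot":[0,0,0]},{"claw":0,"delta_pos":[0,0,0.016],"rot":[0,0,0]},{"claw":0,"delta_pos":[0,0,0.007],"rot":[0,0,0]},{"claw":0,"delta_pos":[0,0,0],"rot":[0,0,0]}]' >/dev/null; python3 -c "
from h import *
go([.4548,.0772,.004],195)
"
```

```text
t 23.62 tcp [0.461  0.0758 0.0097] z [ 0.015 -0.002 -1.   ] y [-0.245  0.97  -0.005] F [-1.5 -0.4 -0.4] gap 0.0853 q [ 0.25  0.51 -0.66  2.2   0.59  0.59  0.98]
delta tool mm [5.8 2.9 5.6] rotvec deg [-0.3  0.8 -0.8] | after turning first, mm [5.6 2.9 5.7]
```

```bash
python3 -m pendant '[{"claw":0,"delta_pos":[0.006,0.003,0.006],"rot":[0,0,0]},{"claw":0.5,"delta_pos":[0,0,0.001],"rot":[0,0,0]},{"claw":1,"delta_pos":[0,0,0.001],"rot":[0,0,0]},{"claw":1,"delta_pos":[0,0,0.001],"rot":[0,0,0]},{"claw":1,"delta_pos":[0,0,0],"rot":[0,0,0]},{"claw":1,"delta_pos":[0,0,0],"rot":[0,0,0]},{"claw":1,"delta_pos":[0,0,0],"rot":[0,0,0]},{"claw":1,"delta_pos":[0,0,0],"rot":[0,0,0]}]' 60 >/dev/null;  python3 -c "
from h import *
go([.4548,.0772,.004],195)
"
```

```text
t 24.28 tcp [0.458  0.0772 0.0049] z [ 0.021 -0.003 -1.   ] y [-0.242  0.97  -0.008] F [-0.5  0.  -0.4] gap 0.0225 q [ 0.24  0.51 -0.65  2.21  0.6   0.57  0.95]
delta tool mm [3.1 0.8 0.9] rotvec deg [-0.4  1.1 -1. ] | after turning first, mm [3.1 0.9 0.9]
```

Gripped (22.5 mm reading). Now I'll lift and tilt.

```bash
python3 -m pendant '[{"claw":1,"delta_pos":[0,0,-0.02],"rot":[0,0,0]},{"claw":1,"delta_pos":[0,0,-0.04],"rot":[0,0,0]},{"claw":1,"delta_pos":[0,0,-0.04],"rot":[0,0,0]},{"claw":1,"delta_pos":[0,0,-0.04],"rot":[0,0,0]},{"claw":1,"delta_pos":[0,0,-0.04],"rot":[0,0,0]},{"claw":1,"delta_pos":[0,0,-0.04],"rot":[0,0,0]},{"claw":1,"delta_pos":[0,0,0],"rot":[0,-7,7]},{"claw":1,"delta_pos":[0,0,0],"rot":[0,-7,5]},{"claw":1,"delta_pos":[0,0,0],"rot":[0,-7,0]},{"claw":1,"delta_pos":[0,0,0],"rot":[0,-7,0]}]' >/dev/null;  cat >> h.py <<'E'
RY=-7.7;UX=np.array([np.cos(np.radians(RY)),np.sin(np.radians(RY)),0]);AX=.5*UX+np.array([0,0,np.cos(np.pi/6)])
MOUTH=np.array([[.6053,-.2728,.097],[.6128,-.2167,.097],[.6199,-.1608,.097],[.6277,-.1049,.097]])
def well(w,g,h):
    """g: grasp point's distance above marker centre; h: how far the marker is above its seat. TCP target"""
    d=np.cos(np.pi/6)*UX-np.array([0,0,.5])
    return MOUTH[w]+AX*(-.020+g+h)+.019*d
def gow(w,g,h):
    p=well(w,g,h);print("target",p.round(4));go(p,RY+180,-60)
    o=bot.get_obs();
E
python3 -c "
from h import *
gow(2,.043,.1)
"
```

```text
target [ 0.6972 -0.1712  0.194 ]
t 25.12 tcp [0.455  0.0798 0.2375] z [ 0.435  0.049 -0.899] y [-0.082  0.997  0.015] F [ 0.5  2.5 -1.7] gap 0.0224 q [ 0.61 -0.17 -0.88  2.32 -0.11  0.49  1.44]
delta tool mm [-181.3 -270.6  132.1] rotvec deg [  9.2 -34.    8.6] | after turning first, mm [ -99.1 -216.3  258.7]
```

```bash
python3 -m pendant '[{"claw":1,"delta_pos":[-0.022,-0.028,0.008],"rot":[0,0,0]},{"claw":1,"delta_pos":[-0.022,-0.028,0.008],"rot":[0,0,0]},{"claw":1,"delta_pos":[-0.022,-0.028,0.008],"rot":[0,0,0]},{"claw":1,"delta_pos":[-0.022,-0.028,0.008],"rot":[0,0,0]},{"claw":1,"delta_pos":[-0.022,-0.028,0.008],"rot":[0,0,0]},{"claw":1,"delta_pos":[-0.022,-0.028,0.008],"rot":[0,0,0]},{"claw":1,"delta_pos":[-0.022,-0.028,0.008],"rot":[0,0,0]},{"claw":1,"delta_pos":[0,0,0],"rot":[0,0,0]}]' >/dev/null; python3 -c "
from h import *
gow(2,.043,.1)
"
```

```text
target [ 0.6972 -0.1712  0.194 ]
t 25.78 tcp [ 0.6299 -0.1153  0.2596] z [ 0.45   0.023 -0.893] y [-0.082  0.996 -0.015] F [-1.3  0.3 -1.2] gap 0.0225 q [ 0.74  0.2  -0.69  1.98  0.11  0.55  1.67]
delta tool mm [-25.8 -60.2  87.5] rotvec deg [  8.  -33.    9.8] | after turning first, mm [ 19.7 -46.4  97. ]
```

```bash
python3 -m pendant '[{"claw":1,"delta_pos":[0,0,-0.005],"rot":[1.6,-6.6,2]},{"claw":1,"delta_pos":[0,0,-0.005],"rot":[1.6,-6.6,2]},{"claw":1,"delta_pos":[0,0,0],"rot":[1.6,-6.6,2]},{"claw":1,"delta_pos":[0,0,0],"rot":[1.6,-6.6,2]},{"claw":1,"delta_pos":[0,0,0],"rot":[1.6,-6.6,2]},{"claw":1,"delta_pos":[0,0,0],"rot":[0,0,0]}]' >/dev/null; python3 -c "
from h import *
gow(2,.043,.1)
crop(frame('scene','s8'),140,140,460,360,'s8c')
"
```

```text
target [ 0.6972 -0.1712  0.194 ]
t 26.28 tcp [ 0.6162 -0.1308  0.2508] z [ 0.639 -0.074 -0.766] y [ 0.052  0.997 -0.053] F [-0.2 -0.5 -0.9] gap 0.0225 q [ 0.93  0.14 -0.87  2.18  0.63  0.2   1.07]
delta tool mm [-25.9 -33.1  98.2] rotvec deg [  1.6 -19.9   5.4] | after turning first, mm [  6.4 -29.3 102.5]
```

View pics/s8c.png

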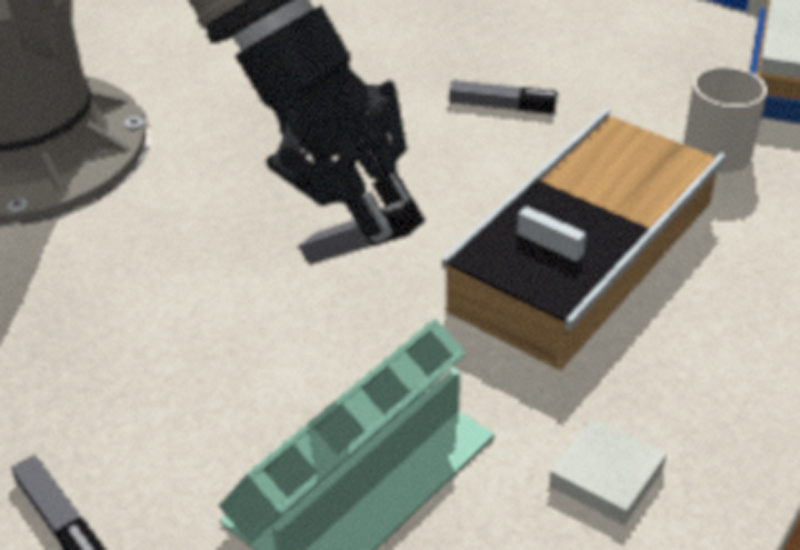

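Joint 6 is at 0.20 with a limit of 0.16, so the full 60° tilt can't be reached. The marker also turned in the jaws or lies at a different tilt than I assumed. I'll lay it back down and regrip with the tool leaning −30°, so that +30° is enough for insertion.

```bash
python3 -m pendant '[{"claw":1,"delta_pos":[0,0,0],"rot":[0,7,0]},{"claw":1,"delta_pos":[0,0,0],"rot":[0,7,0]},{"claw":1,"delta_pos":[0,0,0],"rot":[0,7,0]},{"claw":1,"delta_pos":[0,0,0],"rot":[0,7,0]},{"claw":1,"delta_pos":[0,0,0],"rot":[0,7,0]},{"claw":1,"delta_pos":[0,0,0],"rot":[0,3,0]},{"claw":1,"delta_pos":[0,0,0],"rot":[0,0,0]}]' >/dev/null; python3 -c "
from h import *
go([.45,-.01,.1],180)
crop(frame('scene','s9'),140,140,460,360,'s9c')
"
```

```text
t 26.92 tcp [ 0.6119 -0.1193  0.2512] z [ 0.036 -0.02  -0.999] y [ 0.026  0.999 -0.019] F [ 0.  -0.3 -0.7] gap 0.0227 q [ 0.79  0.45 -0.95  1.69  0.42  1.17  1.28]
delta tool mm [170.1 107.8 143. ] rotvec deg [-1.1  2.1 -1.5] | after turning first, mm [161.9 109.3 151.2]
```

View pics/s9c.png

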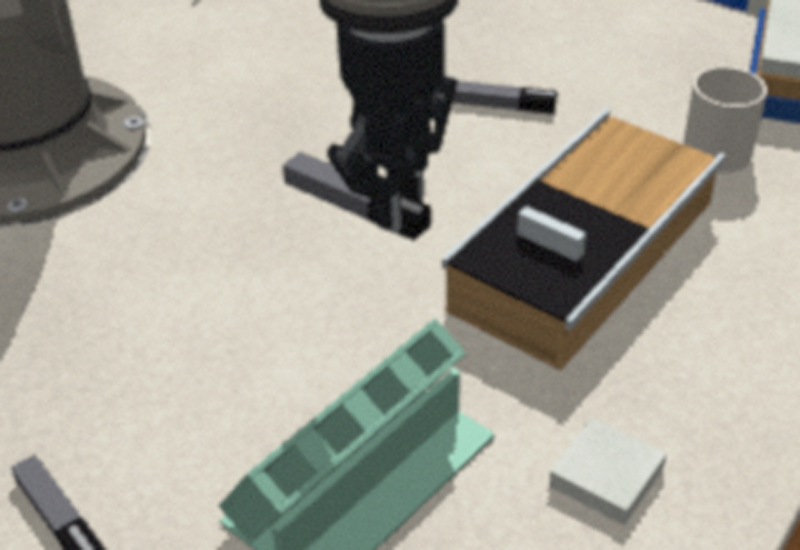

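The marker is still held firmly and level. I'll lay it down near (.45,−.01).

```bash
python3 -m pendant '[{"claw":1,"delta_pos":[0.032,0.022,0.02],"rot":[-1,2,-1.5]},{"claw":1,"delta_pos":[0.032,0.022,0.02],"rot":[0,0,0]},{"claw":1,"delta_pos":[0.032,0.022,0.02],"rot":[0,0,0]},{"claw":1,"delta_pos":[0.032,0.022,0.02],"rot":[0,0,0]},{"claw":1,"delta_pos":[0.02,0.012,0.02],"rot":[0,0,0]},{"claw":1,"delta_pos":[0,0,0.03],"rot":[0,0,0]},{"claw":1,"delta_pos":[0,0,0],"rot":[0,0,0]}]' >/dev/null; python3 -c "
from h import *
go([.45,-.01,.007],180)
"
```

```text
t 27.55 tcp [ 0.4621 -0.0139  0.1193] z [ 0.011  0.02  -1.   ] y [-0.013  1.     0.019] F [-1.3 -0.8 -1. ] gap 0.0225 q [ 0.77  0.38 -1.    2.14  0.42  0.82  1.1 ]
delta tool mm [ 13.3   1.8 112.2] rotvec deg [1.1 0.6 0.7] | after turning first, mm [ 12.1   3.9 112.3]
```

```bash
python3 -m pendant '[{"claw":1,"delta_pos":[0.008,0.003,0.025],"rot":[1.1,0.6,0.7]},{"claw":1,"delta_pos":[0,0,0.03],"rot":[0,0,0]},{"claw":1,"delta_pos":[0,0,0.03],"rot":[0,0,0]},{"claw":1,"delta_pos":[0,0,0.008],"rot":[0,0,0]},{"claw":1,"delta_pos":[0,0,0],"rot":[0,0,0]}]' >/dev/null; python3 -c "
from h import *
go([.45,-.01,.007],180)
"
```

```text
t 27.97 tcp [ 0.4545 -0.0095  0.0287] z [ 0.006  0.006 -1.   ] y [-0.001  1.     0.006] F [-1.2 -0.4 -0.7] gap 0.0223 q [ 0.6   0.52 -0.85  2.21  0.63  0.67  0.87]
delta tool mm [ 4.6 -0.6 21.6] rotvec deg [0.3 0.3 0. ] | after turning first, mm [ 4.5 -0.5 21.7]
```

Next I'll lower it to the desk, release, rise a little, and tilt back 30° on the way.

```bash
python3 -m pendant '[{"claw":1,"delta_pos":[0,0,0.014],"rot":[0,0,0]},{"claw":1,"delta_pos":[0,0,0.007],"rot":[0,0,0]},{"claw":1,"delta_pos":[0,0,0.002],"rot":[0,0,0]},{"claw":0,"delta_pos":[0,0,0],"rot":[0,0,0]},{"claw":0,"delta_pos":[0,0,0],"rot":[0,0,0]},{"claw":0,"delta_pos":[0,0,0],"rot":[0,0,0]},{"claw":0,"delta_pos":[0,0,-0.03],"rot":[0,0,0]},{"claw":0,"delta_pos":[0,0,-0.04],"rot":[0,0,0]},{"claw":0,"delta_pos":[0,0,-0.02],"rot":[0,0,0]},{"claw":0,"delta_pos":[0,0,0],"rot":[0,0,0]}]' >/dev/null; python3 -c "
from h import *
state();im=frame('top','t10');frame('scene','s10');crop(im,240,240,360,340,'t10c')
o,m=detect(im)
for c,r,b,mean in o:
    p,l,s,a=onplane(b,0.02);print('px',np.round(r[0]),'xy',p.round(4),'L %.3f W %.3f ang %.1f'%(l,s,a),mean)
"
```

```text
t 28.80 tcp [ 0.4572 -0.0092  0.1075] z [ 0.011  0.009 -1.   ] y [-0.002  1.     0.009] F [0.4 0.4 0.5] gap 0.0854 q [ 0.74  0.39 -0.99  2.16  0.45  0.8   1.04]
px [322. 314.] xy [ 0.374  -0.0103] L 0.043 W 0.018 ang 0.9 [101  99  98]
px [457. 298.] xy [ 0.4218 -0.3616] L 0.125 W 0.024 ang -18.3 [100  99  98]
px [173. 293.] xy [0.4227 0.3748] L 0.125 W 0.025 ang 21.1 [97 94 93]
px [384. 300.] xy [ 0.4141 -0.1706] L 0.240 W 0.029 ang 38.3 [63 68 68]
```

View pics/s10.png

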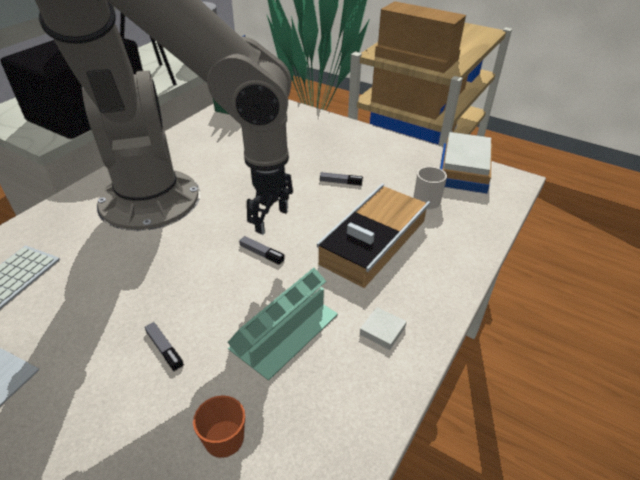

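```bash
python3 -c "
from h import *
im=cv2.imread('pics/s10.png')
o,m=detect(im,'scene',(230,232,292,268))
for c,r,b,mean in o:
    p,l,s,a=onplane(b,0.012,'scene');print('px',np.round(r[0]),'xy',p.round(4),'L %.3f W %.3f ang %.1f'%(l,s,a),mean)
go([.458,-.0095,.1],180,30)
"
```

```text
px [261. 250.] xy [ 0.4139 -0.011 ] L 0.140 W 0.039 ang -2.6 [123 117 117]
t 28.90 tcp [ 0.4564 -0.0097  0.1049] z [ 0.009  0.009 -1.   ] y [-0.001  1.     0.009] F [-0.9  0.1 -0.7] gap 0.0854 q [ 0.73  0.39 -0.99  2.16  0.45  0.8   1.03]
delta tool mm [-1.6  0.1  4.9] rotvec deg [ 0.5 30.5  0.2] | after turning first, mm [-3.9  0.2  3.4]
```

```bash
python3 -m pendant '[{"claw":0,"delta_pos":[0,0,0],"rot":[0,6.5,0]},{"claw":0,"delta_pos":[0,0,0],"rot":[0,6.5,0]},{"claw":0,"delta_pos":[0,0,0],"rot":[0,6.5,0]},{"claw":0,"delta_pos":[0,0,0],"rot":[0,6.5,0]},{"claw":0,"delta_pos":[0,0,0],"rot":[0,4.5,0]},{"claw":0,"delta_pos":[0,0,0],"rot":[0,0,0]}]' >/dev/null; python3 -c "
from h import *
go([.458,-.010,.05],180,30)"
```

```text
t 29.40 tcp [ 0.4522 -0.0124  0.1008] z [-0.525  0.001 -0.851] y [-0.001  1.     0.002] F [-1.5 -0.8 -0.6] gap 0.0851 q [ 0.54  0.73 -0.87  1.8   0.36  1.41  1.08]
delta tool mm [-31.6   2.3  40.2] rotvec deg [ 0.1 -1.7  0.1] | after turning first, mm [-30.4   2.4  41.1]
```

```bash
python3 -m pendant '[{"claw":0,"delta_pos":[-0.016,0.002,0.02],"rot":[0,-1.5,0]},{"claw":0,"delta_pos":[-0.015,0,0.02],"rot":[0,0,0]},{"claw":0,"delta_pos":[0,0,0],"rot":[0,0,0]}]' >/dev/null; python3 -c "
from h import *
go([.458,-.010,.007],180,30)"
```

```text
t 29.65 tcp [ 0.4579 -0.0091  0.0456] z [-0.501  0.001 -0.866] y [-0.003  1.     0.003] F [-2.7 -0.8  0.2] gap 0.0855 q [ 0.52  0.79 -0.84  1.82  0.42  1.31  1.05]
delta tool mm [-19.4  -1.   33.4] rotvec deg [ 0.1 -0.1  0.2] | after turning first, mm [-19.4  -0.9  33.4]
```

```bash
python3 -m pendant '[{"claw":0,"delta_pos":[-0.009,0,0.016],"rot":[0,0,0]},{"claw":0,"delta_pos":[-0.007,0,0.012],"rot":[0,0,0]},{"claw":0,"delta_pos":[-0.001,0,0.002],"rot":[0,0,0]},{"claw":0,"delta_pos":[0,0,0],"rot":[0,0,0]}]' >/dev/null; python3 -c "
from h import *
go([.458,-.010,.007],180,30)"
```

```text
t 29.98 tcp [ 0.4557 -0.0086  0.0107] z [-0.499  0.    -0.867] y [-0.005  1.     0.003] F [0.8 0.  0.7] gap 0.0854 q [ 0.5   0.84 -0.81  1.84  0.46  1.26  1.03]
delta tool mm [-3.8 -1.4  2.1] rotvec deg [0.  0.1 0.3] | after turning first, mm [-3.8 -1.4  2.1]
```

```bash
python3 -m pendant '[{"claw":0,"delta_pos":[-0.003,0,0.003],"rot":[0,0,0]},{"claw":0.5,"delta_pos":[0,0,0],"rot":[0,0,0]},{"claw":1,"delta_pos":[-0.0005,0,0.001],"rot":[0,0,0]},{"claw":1,"delta_pos":[-0.0005,0,0.001],"rot":[0,0,0]},{"claw":1,"delta_pos":[0,0,0],"rot":[0,0,0]},{"claw":1,"delta_pos":[0,0,0],"rot":[0,0,0]},{"claw":1,"delta_pos":[0,0,0],"rot":[0,0,0]},{"claw":1,"delta_pos":[0,0,0],"rot":[0,0,0]}]' 80 >/dev/null;  cat >> h.py <<'E'
import json
def savegrip(c,yaw,zc=.010):
    """marker centre xy and yaw (deg) of axis from centre to HELD end, at the moment of gripping"""
    o,Rm=state();a=np.array([np.cos(np.radians(yaw)),np.sin(np.radians(yaw)),0])
    ct=Rm.T@(np.array([c[0],c[1],zc])-o["ee_pos"]);at=Rm.T@a;at[1]=0;at/=np.linalg.norm(at);ct[1]=0
    json.dump([ct.tolist(),at.tolist()],open("grip.json","w"));print("centre in tool mm",(ct*1000).round(1),"axis in tool",at.round(3))
def gow(w,h):
    ct,at=map(np.array,json.load(open("grip.json")))
    ty=np.cross(np.array([0,0,1.]),UX); # rack y
    o,Rm=state(); s=1 if Rm[:,1]@ty>0 else -1
    ty=s*ty
    # tool frame basis (at, y, at x y) -> world (AX, ty, AX x ty)
    A=np.c_[at,[0,1,0],np.cross(at,[0,1,0])];B=np.c_[AX,ty,np.cross(AX,ty)];T=B@A.T
    p=MOUTH[w]+AX*(h-.020)-T@ct
    cur=o["ee_pos"]+Rm@ct;
    print("marker centre now",cur.round(4),"axis",(Rm@at).round(3),"goal axis",AX.round(3))
    e=cur-(MOUTH[w]-.020*AX);print("marker err mm: rack x-perp %.1f, y %.1f, above seat %.1f"%(1000*e@np.cross(ty*s,AX),1000*e@(ty*s),1000*e@AX))
    print("target tcp",p.round(4),"tool z",T[:,2].round(3));print("delta tool mm",(1000*Rm.T@(p-o["ee_pos"])).round(1),"rotvec",np.degrees(R.from_matrix(Rm.T@T).as_rotvec()).round(1),"| turned first",(1000*T.T@(p-o["ee_pos"])).round(1))
E
python3 -c "
from h import *
savegrip([.413,-.0095],0)"
```

```text
t 30.65 tcp [ 0.4587 -0.0087  0.0079] z [-0.494 -0.    -0.869] y [-0.004  1.     0.002] F [-0.4  0.3  0.2] gap 0.0222 q [ 0.5   0.84 -0.81  1.83  0.46  1.26  1.03]
centre in tool mm [40.8  0.  20.8] axis in tool [-0.869  0.    -0.494]
```

Gripped with a −30° lean. I'll lift, then swing to +30°.

```bash
python3 -m pendant '[{"claw":1,"delta_pos":[0.01,0,-0.018],"rot":[0,0,0]},{"claw":1,"delta_pos":[0.019,0,-0.034],"rot":[0,0,0]},{"claw":1,"delta_pos":[0.019,0,-0.034],"rot":[0,0,0]},{"claw":1,"delta_pos":[0.019,0,-0.034],"rot":[0,0,0]},{"claw":1,"delta_pos":[0.019,0,-0.034],"rot":[0,0,0]},{"claw":1,"delta_pos":[0.019,0,-0.034],"rot":[0,0,0]},{"claw":1,"delta_pos":[0,0,0],"rot":[0,-6.8,0]},{"claw":1,"delta_pos":[0,0,0],"rot":[0,-6.8,0]},{"claw":1,"delta_pos":[0,0,0],"rot":[0,-6.8,0]},{"claw":1,"delta_pos":[0,0,0],"rot":[0,-6.8,0]},{"claw":1,"delta_pos":[0,0,0],"rot":[0,-6.8,0]},{"claw":1,"delta_pos":[0,0,0],"rot":[0,0,0]}]' >/dev/null; python3 -c "
from h import *
gow(2,.1)
frame('scene','s11')"
```

```text
t 31.65 tcp [ 0.4603 -0.0087  0.2325] z [ 0.095 -0.004 -0.995] y [-0.008  1.    -0.005] F [0.2 0.3 1.2] gap 0.0218 q [ 0.94  0.11 -1.11  2.08  0.15  0.92  1.33]
marker centre now [ 0.4217 -0.0091  0.2079] axis [0.818 0.009 0.575] goal axis [ 0.495 -0.067  0.866]
marker err mm: rack x-perp -243.1, y 123.8, above seat 7.7
target tcp [ 0.684  -0.1695  0.2049] tool z [ 0.501 -0.068 -0.863]
delta tool mm [-218.7 -162.4   49.5] rotvec [  2.3 -24.9   7.9] | turned first [-195.8 -129.4  146.9]
```

View pics/s11.png

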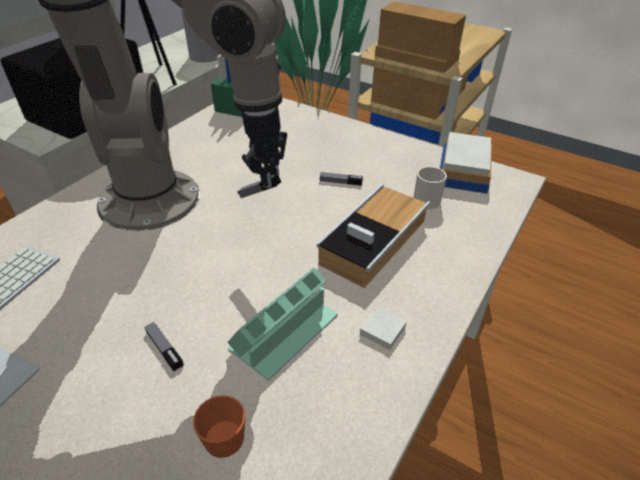

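```bash
python3 -m pendant '[{"claw":1,"delta_pos":[-0.03,-0.025,0.0],"rot":[0,0,0]},{"claw":1,"delta_pos":[-0.03,-0.025,0.0],"rot":[0,0,0]},{"claw":1,"delta_pos":[-0.03,-0.025,-0.002],"rot":[0,0,0]},{"claw":1,"delta_pos":[-0.03,-0.025,-0.002],"rot":[0,0,0]},{"claw":1,"delta_pos":[-0.02,-0.015,-0.002],"rot":[0.6,-6.2,2]},{"claw":1,"delta_pos":[0,0,0],"rot":[0.6,-6.2,2]},{"claw":1,"delta_pos":[0,0,0],"rot":[0.6,-6.2,2]},{"claw":1,"delta_pos":[0,0,0],"rot":[0.6,-6.2,2]},{"claw":1,"delta_pos":[0,0,0],"rot":[0,0,0]}]' >/dev/null; python3 -c "
from h import *
gow(2,.1)"
```

```text
t 32.45 tcp [ 0.6103 -0.1316  0.244 ] z [ 0.483 -0.065 -0.873] y [0.15  0.989 0.009] F [ 0.1  0.9 -0.6] gap 0.0222 q [ 0.97  0.21 -0.95  2.06  0.45  0.48  1.14]
marker centre now [ 0.5852 -0.1274  0.2059] axis [ 0.511 -0.085  0.855] goal axis [ 0.495 -0.067  0.866]
marker err mm: rack x-perp -88.1, y 28.4, above seat 94.9
target tcp [ 0.684  -0.1695  0.2049] tool z [ 0.501 -0.068 -0.863]
delta tool mm [-49.6 -26.8  72.2] rotvec [ 0.  -1.2 -1. ] | turned first [-47.5 -27.7  73.2]
```

```bash
python3 -m pendant '[{"claw":1,"delta_pos":[-0.016,-0.009,0.022],"rot":[0,-1.2,-1]},{"claw":1,"delta_pos":[-0.016,-0.009,0.022],"rot":[0,0,0]},{"claw":1,"delta_pos":[-0.012,-0.007,0.018],"rot":[0,0,0]},{"claw":1,"delta_pos":[0,0,0],"rot":[0,0,0]}]' >/dev/null; python3 -c "
from h import *
gow(2,.09)
im=frame('scene','s12');crop(im,200,130,400,380,'s12c')"
```

```text
t 32.78 tcp [ 0.678  -0.1695  0.2063] z [ 0.488 -0.072 -0.87 ] y [ 0.138  0.99  -0.005] F [-1.8  0.3 -0.6] gap 0.0219 q [ 0.82  0.38 -0.81  1.95  0.65  0.47  1.04]
marker centre now [ 0.653  -0.1662  0.1681] axis [ 0.509 -0.067  0.858] goal axis [ 0.495 -0.067  0.866]
marker err mm: rack x-perp -6.5, y -0.9, above seat 98.3
target tcp [ 0.679  -0.1688  0.1962] tool z [ 0.501 -0.068 -0.863]
delta tool mm [4.2 0.9 9.2] rotvec [-0.3 -0.9 -0.1] | turned first [4.3 0.8 9.1]
```

View pics/s12c.png

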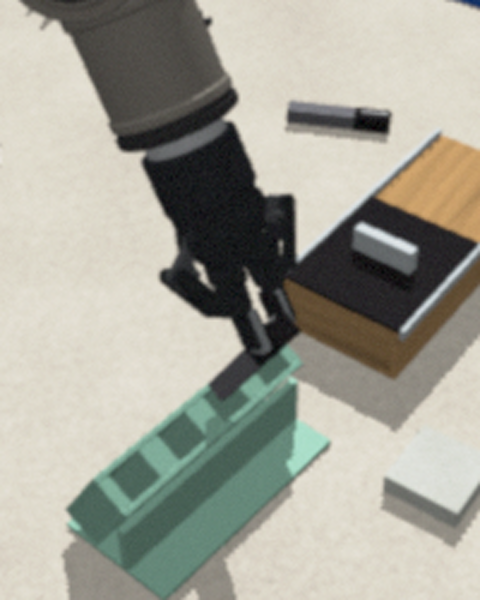

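```bash
python3 -c "
from h import *
o,Rm=state();ct,at=map(np.array,json.load(open('grip.json')))
c=o['ee_pos']+Rm@ct;a=Rm@at;w=Rm[:,1];n=np.cross(a,w)
im=cv2.imread('pics/s12.png')
for s in(-1,1):
  for k in (-1,1):
    p=[proj('scene',c+a*t+w*.012*s+n*.01*k) for t in(-.065,.065)]
    print(np.round(p).tolist());cv2.line(im,*[tuple(np.round(q).astype(int).tolist()) for q in p],(0,0,255),1)
for m in MOUTH: cv2.circle(im,tuple(np.round(proj('scene',m)).astype(int).tolist()),2,(255,0,0),-1)
crop(im,240,240,340,350,'s12d')"
```

```text
t 32.83 tcp [ 0.6773 -0.1682  0.2067] z [ 0.488 -0.071 -0.87 ] y [ 0.137  0.991 -0.004] F [-1.1 -0.3  0. ] gap 0.0219 q [ 0.82  0.37 -0.81  1.96  0.65  0.47  1.04]
[[292.0, 298.0], [317.0, 274.0]]
[[286.0, 290.0], [310.0, 266.0]]
[[300.0, 291.0], [326.0, 267.0]]
[[294.0, 284.0], [319.0, 259.0]]
```

View pics/s12d.png

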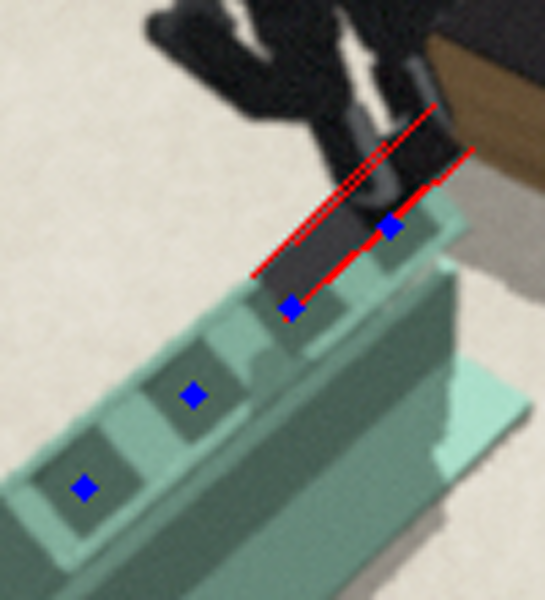

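The predicted outline matches the held marker in the image. Next I'll align and descend along the well axis.

```bash
python3 -m pendant '[{"claw":1,"delta_pos":[-0.003,0.001,0.006],"rot":[0,-0.9,0]},{"claw":1,"delta_pos":[0,0,0],"rot":[0,0,0]}]' >/dev/null; python3 -c "
from h import *
gow(2,.085)"
```

```text
t 33.00 tcp [ 0.6839 -0.1671  0.2007] z [ 0.496 -0.071 -0.866] y [ 0.137  0.991 -0.003] F [ 0.3 -0.5 -0.7] gap 0.0219 q [ 0.8   0.39 -0.79  1.96  0.68  0.45  1.01]
marker centre now [ 0.6592 -0.1638  0.1622] axis [ 0.501 -0.066  0.863] goal axis [ 0.495 -0.067  0.866]
marker err mm: rack x-perp 1.5, y 2.3, above seat 96.2
target tcp [ 0.6766 -0.1685  0.1919] tool z [ 0.501 -0.068 -0.863]
delta tool mm [10.6 -2.3  4.1] rotvec [-0.2 -0.3 -0. ] | turned first [10.6 -2.3  4. ]
```

```bash
python3 -m pendant '[{"claw":1,"delta_pos":[0.010,-0.002,0.004],"rot":[0,0,0]},{"claw":1,"delta_pos":[0.012,0,0.006],"rot":[0,0,0]},{"claw":1,"delta_pos":[0,0,0],"rot":[0,0,0]}]' >/dev/null; python3 -c "
from h import *
gow(2,.06)"
```

```text
t 33.25 tcp [ 0.6685 -0.1661  0.1792] z [ 0.491 -0.07  -0.868] y [ 0.136  0.991 -0.003] F [-0.7 -0.2 -0.8] gap 0.0218 q [ 0.78  0.39 -0.75  2.    0.72  0.41  0.97]
marker centre now [ 0.6436 -0.1629  0.1409] axis [ 0.505 -0.066  0.86 ] goal axis [ 0.495 -0.067  0.866]
marker err mm: rack x-perp -1.4, y 1.1, above seat 69.9
target tcp [ 0.6642 -0.1668  0.1702] tool z [ 0.501 -0.068 -0.863]
delta tool mm [ 8.1 -1.2  5.7] rotvec [-0.2 -0.6 -0. ] | turned first [ 8.2 -1.2  5.7]
```

```bash
python3 -m pendant '[{"claw":1,"delta_pos":[0.009,-0.001,0.007],"rot":[0,-0.6,0]},{"claw":1,"delta_pos":[0.011,0,0.007],"rot":[0,0,0]},{"claw":1,"delta_pos":[0.011,0,0.007],"rot":[0,0,0]},{"claw":1,"delta_pos":[0,0,0],"rot":[0,0,0]}]' >/dev/null; python3 -c "
from h import *
gow(2,.01)"
```

```text
t 33.58 tcp [ 0.6505 -0.1658  0.1455] z [ 0.498 -0.074 -0.864] y [ 0.137  0.991 -0.006] F [-0.6 -0.3 -0.2] gap 0.0219 q [ 0.7   0.39 -0.65  2.08  0.83  0.31  0.84]
marker centre now [ 0.6259 -0.1626  0.107 ] axis [ 0.498 -0.064  0.865] goal axis [ 0.495 -0.067  0.866]
marker err mm: rack x-perp 0.4, y -1.0, above seat 31.7
target tcp [ 0.6394 -0.1634  0.1269] tool z [ 0.501 -0.068 -0.863]
delta tool mm [19.1  0.9 10.3] rotvec [-0.4 -0.2  0. ] | turned first [19.1  0.8 10.3]
```

```bash
python3 -m pendant '[{"claw":1,"delta_pos":[0.010,0.001,0.006],"rot":[0,0,0]},{"claw":1,"delta_pos":[0.008,0,0.0045],"rot":[0,0,0]},{"claw":1,"delta_pos":[0,0,0],"rot":[0,0,0]}]' >/dev/null; python3 -c "
from h import *
gow(2,.005)"
```

```text
t 33.83 tcp [ 0.641  -0.1641  0.1291] z [ 0.498 -0.077 -0.864] y [ 0.138  0.99  -0.008] F [-0.8  1.  -0.5] gap 0.0218 q [ 0.65  0.39 -0.58  2.11  0.91  0.26  0.76]
marker centre now [ 0.6164 -0.161   0.0906] axis [ 0.498 -0.062  0.865] goal axis [ 0.495 -0.067  0.866]
marker err mm: rack x-perp 0.3, y -0.6, above seat 12.7
target tcp [ 0.6369 -0.1631  0.1226] tool z [ 0.501 -0.068 -0.863]
delta tool mm [6.9 0.4 3.5] rotvec [-0.5 -0.1  0. ] | turned first [6.9 0.4 3.5]
```

```bash
python3 -m pendant '[{"claw":1,"delta_pos":[0.005,0,0.003],"rot":[0,0,0]},{"claw":0.6,"delta_pos":[0,0,0],"rot":[0,0,0]},{"claw":0.55,"delta_pos":[0,0,0],"rot":[0,0,0]},{"claw":0.55,"delta_pos":[0,0,0],"rot":[0,0,0]},{"claw":0.55,"delta_pos":[0,0,0],"rot":[0,0,0]},{"claw":0.55,"delta_pos":[0,0,-0.015],"rot":[0,0,0]},{"claw":0.55,"delta_pos":[0,0,-0.03],"rot":[0,0,0]},{"claw":0.55,"delta_pos":[0,0,-0.04],"rot":[0,0,0]},{"claw":0.55,"delta_pos":[0,0,-0.04],"rot":[0,0,0]},{"claw":0.5,"delta_pos":[0,0,-0.03],"rot":[0,0,0]},{"claw":0,"delta_pos":[0,0,0],"rot":[0,0,0]}]' >/dev/null; python3 -c "
from h import *
state()
im=frame('scene','s13');crop(im,220,200,360,380,'s13c')"
```

```text
t 34.75 tcp [ 0.5768 -0.1549  0.2444] z [ 0.5   -0.079 -0.862] y [ 0.139  0.99  -0.01 ] F [ 1.  -0.3  0.6] gap 0.0536 q [ 1.13  0.16 -1.04  2.12  0.35  0.42  1.29]
```

View pics/s13c.png

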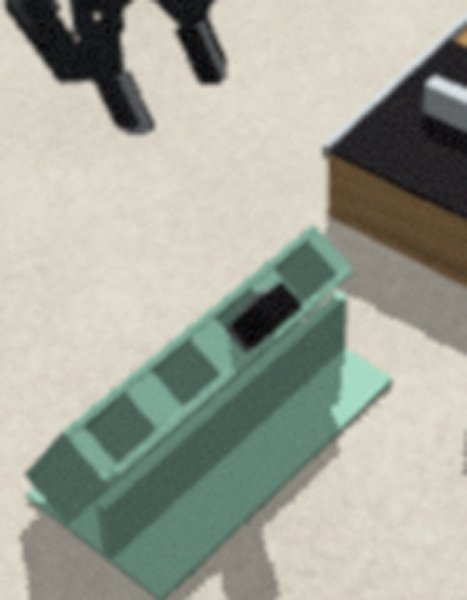

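Marker 1 of 3 is in well 2, cap end up. Next is the right marker, which goes to well 0.

```bash
python3 -m pendant '[{"claw":0,"delta_pos":[0,-0.03,0],"rot":[0,6.8,0]},{"claw":0,"delta_pos":[0,-0.03,0],"rot":[0,6.8,0]},{"claw":0,"delta_pos":[0,-0.03,0],"rot":[0,6.8,0]},{"claw":0,"delta_pos":[0,-0.03,0],"rot":[0,6.8,0]},{"claw":0,"delta_pos":[0,-0.03,0],"rot":[0,6.8,3]},{"claw":0,"delta_pos":[0.02,-0.03,0],"rot":[0,6.8,3]},{"claw":0,"delta_pos":[0.02,-0.02,0],"rot":[0,6.8,3]},{"claw":0,"delta_pos":[0.02,0,0],"rot":[0,6.8,0]},{"claw":0,"delta_pos":[0.02,0,0],"rot":[0,6.8,0]},{"claw":0,"delta_pos":[0,0,0],"rot":[0,0,0]}]' >/dev/null; python3 -c "
from h import *
im=frame('top','t14')
o,m=detect(im)
for c,r,b,mean in o:
    p,l,s,a=onplane(b,0.02);print('px',np.round(r[0]),'xy',p.round(4),'L %.3f W %.3f ang %.1f'%(l,s,a),mean)
go([.4667,-.3742,.1],161.8,30)
ims=frame('scene','s14')
o,m=detect(ims,'scene',(135,310,195,380))
for c,r,b,mean in o: 
    p,l,s,a=onplane(b,0.012,'scene');print('px',np.round(r[0]),'xy',p.round(4),'L %.3f W %.3f ang %.1f'%(l,s,a),mean)
"
```

```text
px [509. 303.] xy [ 0.4115 -0.4981] L 0.075 W 0.035 ang -50.1 [51 53 54]
px [457. 298.] xy [ 0.4232 -0.3615] L 0.128 W 0.024 ang -18.5 [99 97 97]
px [173. 293.] xy [0.4226 0.3749] L 0.127 W 0.025 ang 21.1 [94 91 91]
px [500. 264.] xy [ 0.5137 -0.4785] L 0.049 W 0.020 ang -6.4 [59 59 58]
t 35.68 tcp [ 0.4684 -0.3425  0.2561] z [-0.511  0.108 -0.853] y [ 0.285  0.957 -0.05 ] F [ 1.3 -0.5 -1.1] gap 0.0851 q [ 0.91  0.67 -0.74  1.41  0.41  1.79  1.4 ]
delta tool mm [-88.2 -23.  130.6] rotvec deg [-3.3 -1.3 -0.1] | after turning first, mm [-85.2 -30.6 131. ]
px [164. 346.] xy [ 0.4225 -0.3613] L 0.144 W 0.027 ang -19.9 [122 116 115]
```

View pics/t14.png

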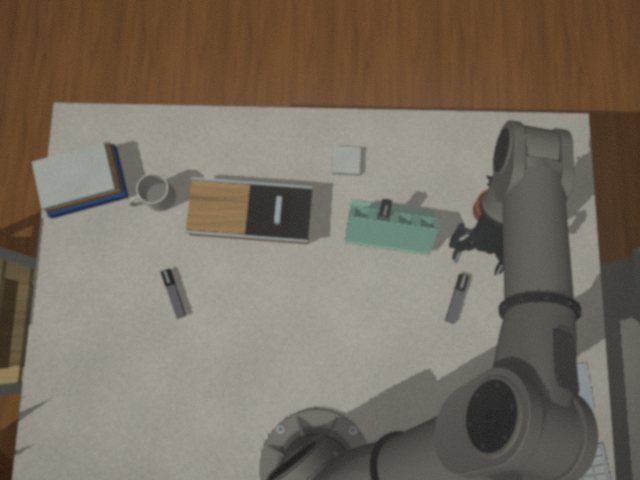

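Both views put the marker at (.423,−.361), yaw −18.5°. Descending.

```bash
python3 -m pendant '[{"claw":0,"delta_pos":[-0.02,-0.015,0.03],"rot":[-3.2,-1.3,0]},{"claw":0,"delta_pos":[-0.02,-0.015,0.03],"rot":[0,0,0]},{"claw":0,"delta_pos":[-0.02,0,0.03],"rot":[0,0,0]},{"claw":0,"delta_pos":[-0.02,0,0.03],"rot":[0,0,0]},{"claw":0,"delta_pos":[0,0,0],"rot":[0,0,0]}]' >/dev/null; python3 -c "
from h import *
go([.4661,-.3754,.05],161.6,30)"
```

```text
t 36.15 tcp [ 0.4765 -0.3775  0.1106] z [-0.445  0.138 -0.885] y [ 0.308  0.951 -0.006] F [-1.6  1.2 -0.4] gap 0.0853 q [ 0.95  0.81 -0.71  1.47  0.48  1.55  1.4 ]
delta tool mm [-18.9  -0.8  58.5] rotvec deg [-0.5  2.2  0.3] | after turning first, mm [-21.2  -1.3  57.7]
```

```bash
python3 -m pendant '[{"claw":0,"delta_pos":[-0.01,-0.001,0.025],"rot":[-0.5,2.2,0]},{"claw":0,"delta_pos":[-0.01,0,0.025],"rot":[0,0,0]},{"claw":0,"delta_pos":[-0.005,0,0.01],"rot":[0,0,0]},{"claw":0,"delta_pos":[0,0,0],"rot":[0,0,0]}]' >/dev/null; python3 -c "
from h import *
go([.4661,-.3754,.007],161.6,30)"
```

```text
t 36.48 tcp [ 0.4735 -0.3768  0.0497] z [-0.462  0.151 -0.874] y [0.31  0.951 0.   ] F [-0.9 -0.7 -0.1] gap 0.0853 q [ 0.94  0.89 -0.68  1.49  0.51  1.49  1.38]
delta tool mm [-14.2  -1.   40.9] rotvec deg [-0.2  0.9  0.3] | after turning first, mm [-14.9  -1.   40.7]
```

```bash
python3 -m pendant '[{"claw":0,"delta_pos":[-0.006,0,0.016],"rot":[0,0.9,0]},{"claw":0,"delta_pos":[-0.006,0,0.016],"rot":[0,0,0]},{"claw":0,"delta_pos":[-0.003,0,0.006],"rot":[0,0,0]},{"claw":0,"delta_pos":[0,0,0],"rot":[0,0,0]}]' >/dev/null; python3 -c "
from h import *
go([.4661,-.3754,.007],161.6,30)"
```

```text
t 36.82 tcp [ 0.472  -0.3762  0.0141] z [-0.466  0.149 -0.872] y [ 0.309  0.951 -0.002] F [-1.1 -0.5 -0.9] gap 0.0852 q [ 0.93  0.93 -0.67  1.49  0.54  1.45  1.37]
delta tool mm [ 1.6 -1.1  9. ] rotvec deg [-0.3  0.7  0.3] | after turning first, mm [ 1.5 -1.1  9. ]
```

```bash
python3 -m pendant '[{"claw":0,"delta_pos":[0.001,-0.001,0.006],"rot":[0,0,0]},{"claw":0,"delta_pos":[0,0,0.003],"rot":[0,0,0]},{"claw":0.5,"delta_pos":[0,0,0],"rot":[0,0,0]},{"claw":1,"delta_pos":[0,0,0.001],"rot":[0,0,0]},{"claw":1,"delta_pos":[0,0,0.001],"rot":[0,0,0]},{"claw":1,"delta_pos":[0,0,0],"rot":[0,0,0]},{"claw":1,"delta_pos":[0,0,0],"rot":[0,0,0]},{"claw":1,"delta_pos":[0,0,0],"rot":[0,0,0]},{"claw":1,"delta_pos":[0,0,0],"rot":[0,0,0]}]' 80 >/dev/null; python3 -c "
from h import *
savegrip([.4232,-.3610],-18.4)"
```

```text
t 37.57 tcp [ 0.4672 -0.3762  0.0083] z [-0.461  0.147 -0.875] y [ 0.31   0.951 -0.004] F [0.1 0.6 0.1] gap 0.0220 q [ 0.93  0.93 -0.67  1.51  0.54  1.43  1.36]
centre in tool mm [41.6  0.  21. ] axis in tool [-0.875  0.    -0.484]
```

```bash
python3 -m pendant '[{"claw":1,"delta_pos":[0.009,0,-0.018],"rot":[0,0,0]},{"claw":1,"delta_pos":[0.019,0,-0.034],"rot":[0,0,0]},{"claw":1,"delta_pos":[0.019,0,-0.034],"rot":[0,0,0]},{"claw":1,"delta_pos":[0.019,0,-0.034],"rot":[0,0,0]},{"claw":1,"delta_pos":[0.019,0,-0.034],"rot":[0,0,0]},{"claw":1,"delta_pos":[0.019,0,-0.034],"rot":[0,0,0]},{"claw":1,"delta_pos":[0,0,0],"rot":[0,-6.8,0]},{"claw":1,"delta_pos":[0,0,0],"rot":[0,-6.8,0]},{"claw":1,"delta_pos":[0,0,0],"rot":[0,-6.8,0]},{"claw":1,"delta_pos":[0,0,0],"rot":[0,-6.8,0]},{"claw":1,"delta_pos":[0,0,0],"rot":[0,-6.8,0]},{"claw":1,"delta_pos":[0,0,0],"rot":[0,0,0]}]' >/dev/null; python3 -c "
from h import *
gow(0,.11)"
```

```text
t 38.57 tcp [ 0.4691 -0.3709  0.2482] z [ 0.101 -0.043 -0.994] y [ 0.303  0.953 -0.01 ] F [ 1.  -0.8  0.3] gap 0.0218 q [ 1.31  0.35 -0.91  1.8   0.32  1.03  1.56]
marker centre now [ 0.4319 -0.3593  0.2228] axis [ 0.78  -0.242  0.576] goal axis [ 0.495 -0.067  0.866]
marker err mm: rack x-perp -201.7, y -108.9, above seat 48.8
target tcp [ 0.6745 -0.2822  0.2144] tool z [ 0.511 -0.069 -0.857]
delta tool mm [-164.2  147.2   50.5] rotvec [ -3.8 -24.8  -9.3] | turned first [-146.7  115.4  127.8]
```

```bash
python3 -m pendant '[{"claw":1,"delta_pos":[-0.027,0.027,0.002],"rot":[0,0,0]},{"claw":1,"delta_pos":[-0.027,0.027,0.002],"rot":[0,0,0]},{"claw":1,"delta_pos":[-0.027,0.027,0.002],"rot":[0,0,0]},{"claw":1,"delta_pos":[-0.02,0.027,0.002],"rot":[0,0,0]},{"claw":1,"delta_pos":[-0.01,0.02,0],"rot":[-0.9,-6.2,-2.3]},{"claw":1,"delta_pos":[0,0,0],"rot":[-0.9,-6.2,-2.3]},{"claw":1,"delta_pos":[0,0,0],"rot":[-0.9,-6.2,-2.3]},{"claw":1,"delta_pos":[0,0,0],"rot":[-0.9,-6.2,-2.3]},{"claw":1,"delta_pos":[0,0,0],"rot":[0,0,0]}]' >/dev/null; python3 -c "
from h import *
gow(0,.1)"
```

```text
t 39.32 tcp [ 0.6198 -0.275   0.2616] z [ 0.519 -0.081 -0.851] y [ 0.13   0.991 -0.014] F [ 0.1 -0.8 -1.8] gap 0.0222 q [ 1.26  0.33 -1.03  1.95  0.4   0.49  1.47]
marker centre now [ 0.5956 -0.2724  0.2218] axis [ 0.488 -0.052  0.871] goal axis [ 0.495 -0.067  0.866]
marker err mm: rack x-perp -70.8, y -0.9, above seat 123.3
target tcp [ 0.6695 -0.2815  0.2058] tool z [ 0.511 -0.069 -0.857]
delta tool mm [-13.4   0.8  73.8] rotvec [-0.6  0.6  0.6] | turned first [-14.1   0.2  73.6]
```

```bash
python3 -m pendant '[{"claw":1,"delta_pos":[-0.005,0,0.025],"rot":[-0.6,0.6,0.6]},{"claw":1,"delta_pos":[-0.005,0,0.025],"rot":[0,0,0]},{"claw":1,"delta_pos":[-0.003,0,0.018],"rot":[0,0,0]},{"claw":1,"delta_pos":[0,0,0],"rot":[0,0,0]}]' >/dev/null; python3 -c "
from h import *
gow(0,.09)"
```

```text
t 39.65 tcp [ 0.6653 -0.2859  0.212 ] z [ 0.501 -0.079 -0.862] y [ 0.144  0.99  -0.008] F [-1.1  1.  -1.3] gap 0.0218 q [ 1.06  0.44 -0.86  1.89  0.55  0.47  1.33]
marker centre now [ 0.6404 -0.2826  0.1728] axis [ 0.505 -0.067  0.861] goal axis [ 0.495 -0.067  0.866]
marker err mm: rack x-perp -6.7, y -5.0, above seat 103.7
target tcp [ 0.6646 -0.2808  0.1971] tool z [ 0.511 -0.069 -0.857]
delta tool mm [ 8.8  5.1 12. ] rotvec [-0.7 -0.6 -0.3] | turned first [ 8.9  5.  12. ]
```

```bash
python3 -m pendant '[{"claw":1,"delta_pos":[0.002,0.005,0.010],"rot":[-0.7,-0.6,-0.3]},{"claw":1,"delta_pos":[0.005,0,0.002],"rot":[0,0,0]},{"claw":1,"delta_pos":[0,0,0],"rot":[0,0,0]}]' >/dev/null; python3 -c "
from h import *
gow(0,.08)"
```

```text
t 39.90 tcp [ 0.6674 -0.2801  0.1996] z [ 0.506 -0.069 -0.86 ] y [ 0.133  0.991 -0.001] F [ 0.4  0.3 -1.1] gap 0.0219 q [ 1.04  0.45 -0.85  1.91  0.57  0.44  1.32]
marker centre now [ 0.6426 -0.2768  0.1602] axis [ 0.501 -0.066  0.863] goal axis [ 0.495 -0.067  0.866]
marker err mm: rack x-perp 0.9, y 1.1, above seat 93.5
target tcp [ 0.6596 -0.2801  0.1884] tool z [ 0.511 -0.069 -0.857]
delta tool mm [12.4 -1.1  5.6] rotvec [-0.  -0.3  0.1] | turned first [12.4 -1.1  5.5]
```

```bash
python3 -m pendant '[{"claw":1,"delta_pos":[0.010,-0.001,0.0055],"rot":[0,-0.3,0]},{"claw":1,"delta_pos":[0.010,0,0.0055],"rot":[0,0,0]},{"claw":1,"delta_pos":[0.004,0,0.002],"rot":[0,0,0]},{"claw":1,"delta_pos":[0,0,0],"rot":[0,0,0]}]' >/dev/null; python3 -c "
from h import *
gow(0,.05)"
```

```text
t 40.23 tcp [ 0.6527 -0.2801  0.1788] z [ 0.509 -0.074 -0.858] y [ 0.136  0.991 -0.005] F [0.8 0.  0.4] gap 0.0221 q [ 1.03  0.45 -0.81  1.96  0.6   0.38  1.28]
marker centre now [ 0.628  -0.2769  0.1394] axis [ 0.498 -0.064  0.865] goal axis [ 0.495 -0.067  0.866]
marker err mm: rack x-perp -1.3, y -1.0, above seat 68.2
target tcp [ 0.6447 -0.2781  0.1625] tool z [ 0.511 -0.069 -0.857]
delta tool mm [15.4  0.9  9.9] rotvec [-0.3 -0.1  0.1] | turned first [15.4  0.9  9.8]
```

```bash
python3 -m pendant '[{"claw":1,"delta_pos":[0.010,0.001,0.007],"rot":[0,0,0]},{"claw":1,"delta_pos":[0.012,0,0.007],"rot":[0,0,0]},{"claw":1,"delta_pos":[0.012,0,0.007],"rot":[0,0,0]},{"claw":1,"delta_pos":[0.006,0,0.003],"rot":[0,0,0]},{"claw":1,"delta_pos":[0,0,0],"rot":[0,0,0]}]' >/dev/null; python3 -c "
from h import *
gow(0,.005)"
```

```text
t 40.65 tcp [ 0.6312 -0.278   0.1401] z [ 0.51  -0.078 -0.857] y [ 0.138  0.99  -0.008] F [ 0.2 -0.5  0.4] gap 0.0216 q [ 0.97  0.45 -0.72  2.03  0.67  0.28  1.21]
marker centre now [ 0.6066 -0.2749  0.1007] axis [ 0.496 -0.062  0.866] goal axis [ 0.495 -0.067  0.866]
marker err mm: rack x-perp -0.4, y -1.9, above seat 24.0
target tcp [ 0.6224 -0.2751  0.1235] tool z [ 0.511 -0.069 -0.857]
delta tool mm [16.4  1.8  9.5] rotvec [-0.5 -0.   0. ] | turned first [16.4  1.7  9.5]
```

```bash
python3 -m pendant '[{"claw":1,"delta_pos":[0.009,0.001,0.005],"rot":[0,0,0]},{"claw":1,"delta_pos":[0.006,0,0.003],"rot":[0,0,0]},{"claw":1,"delta_pos":[0,0,0],"rot":[0,0,0]}]' >/dev/null; python3 -c "
from h import *
gow(0,.005)"
```

```text
t 40.90 tcp [ 0.6241 -0.2765  0.1275] z [ 0.511 -0.08  -0.856] y [ 0.139  0.99  -0.01 ] F [0.6 0.1 1.1] gap 0.0217 q [ 0.94  0.45 -0.67  2.06  0.71  0.24  1.17]
marker centre now [ 0.5996 -0.2735  0.088 ] axis [ 0.495 -0.061  0.867] goal axis [ 0.495 -0.067  0.866]
marker err mm: rack x-perp -0.3, y -1.5, above seat 9.4
target tcp [ 0.6224 -0.2751  0.1235] tool z [ 0.511 -0.069 -0.857]
delta tool mm [3.6 1.2 2.5] rotvec [-0.6  0.1  0. ] | turned first [3.6 1.2 2.5]
```

```bash
python3 -m pendant '[{"claw":1,"delta_pos":[0.002,0,0.001],"rot":[0,0,0]},{"claw":0.6,"delta_pos":[0,0,0],"rot":[0,0,0]},{"claw":0.55,"delta_pos":[0,0,0],"rot":[0,0,0]},{"claw":0.55,"delta_pos":[0,0,0],"rot":[0,0,0]},{"claw":0.55,"delta_pos":[0,0,0],"rot":[0,0,0]},{"claw":0.55,"delta_pos":[0,0,-0.015],"rot":[0,0,0]},{"claw":0.55,"delta_pos":[0,0,-0.03],"rot":[0,0,0]},{"claw":0.55,"delta_pos":[0,0,-0.04],"rot":[0,0,0]},{"claw":0.55,"delta_pos":[0,0,-0.04],"rot":[0,0,0]},{"claw":0.5,"delta_pos":[0,0,-0.03],"rot":[0,0,0]},{"claw":0,"delta_pos":[0,0.03,0],"rot":[0,6.8,0]},{"claw":0,"delta_pos":[0,0.04,0],"rot":[0,6.8,0]}]' >/dev/null; python3 -c "
from h import *
state()
im=frame('scene','s15');crop(im,220,200,360,380,'s15c')"
```

```text
t 41.90 tcp [ 0.5539 -0.2338  0.2361] z [ 0.309 -0.07  -0.949] y [ 0.193  0.981 -0.01 ] F [0.8 1.  0.1] gap 0.0655 q [ 1.23  0.3  -1.06  1.97  0.39  0.73  1.35]
```

View pics/s15c.png

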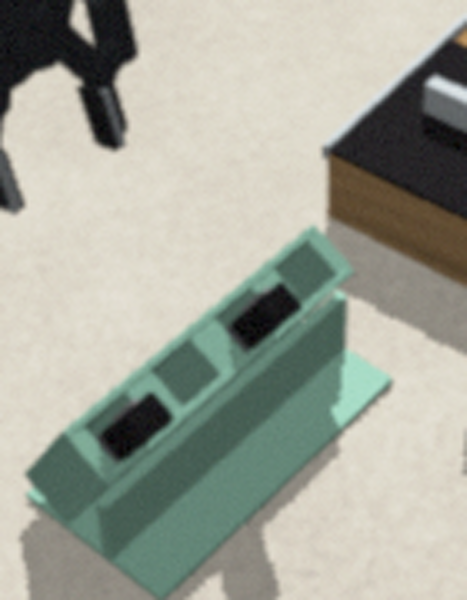

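Both seated markers stand at the same height. Now the left marker.

```bash
python3 -m pendant '[{"claw":0,"delta_pos":[0,0.04,0],"rot":[0,6.5,0]},{"claw":0,"delta_pos":[0,0.04,0],"rot":[0,6.5,0]},{"claw":0,"delta_pos":[0,0.04,0],"rot":[0,6.5,0]},{"claw":0,"delta_pos":[0,0.04,0],"rot":[0,0,-5]},{"claw":0,"delta_pos":[0,0.04,0],"rot":[0,0,-5]},{"claw":0,"delta_pos":[0,0.04,0],"rot":[0,0,-5]},{"claw":0,"delta_pos":[0,0.04,0],"rot":[0,0,-5]},{"claw":0,"delta_pos":[0,0.04,0],"rot":[0,0,-5]},{"claw":0,"delta_pos":[0,0.04,0],"rot":[0,0,-5]},{"claw":0,"delta_pos":[0,0.04,0],"rot":[0,0,0]},{"claw":0,"delta_pos":[0,0.04,0],"rot":[0,0,0]},{"claw":0,"delta_pos":[0,0.04,0],"rot":[0,0,0]}]' >/dev/null; python3 -c "
from h import *
im=frame('top','t16')
o,m=detect(im)
for c,r,b,mean in o:
    p,l,s,a=onplane(b,0.02);print('px',np.round(r[0]),'xy',p.round(4),'L %.3f W %.3f ang %.1f'%(l,s,a),mean)
ims=frame('scene','s16')
o,m=detect(ims,'scene',(310,165,375,195))
for c,r,b,mean in o: 
    p,l,s,a=onplane(b,0.012,'scene');print('px',np.round(r[0]),'xy',p.round(4),'L %.3f W %.3f ang %.1f'%(l,s,a),mean)
go([.424+.0455*np.cos(.368),.376+.0455*np.sin(.368),.1],201.1,30)
"
```

```text
px [368. 316.] xy [ 0.3727 -0.1292] L 0.171 W 0.079 ang 53.5 [66 69 70]
px [173. 293.] xy [0.4225 0.3753] L 0.127 W 0.024 ang 21.2 [100  96  95]
px [319. 297.] xy [ 0.4189 -0.0029] L 0.204 W 0.132 ang -11.7 [56 58 59]
px [341. 179.] xy [0.423  0.3763] L 0.126 W 0.046 ang 21.2 [86 82 82]
t 43.05 tcp [0.5287 0.2429 0.2342] z [ 0.007 -0.001 -1.   ] y [-0.361  0.933 -0.003] F [ 0.  -0.4  0. ] gap 0.0856 q [ 0.32  0.5  -1.14  1.77  0.49  1.19  0.98]
delta tool mm [  4.9 162.3 133.7] rotvec deg [-0.2 30.3 -0. ] | after turning first, mm [-63.4 161.9 118.3]
```

View pics/t16.png

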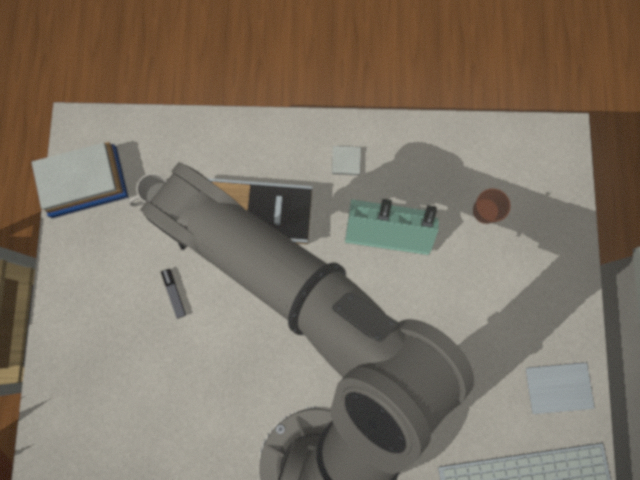

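```bash
python3 -c "
from h import *
m=px('top',152,189,.092);print('mug',m)
t=np.array([.4655,.3922]);u=np.array([np.cos(.37),np.sin(.37)]);d=m[:2]-t;print('along',d@u,'perp',d@np.array([-u[1],u[0]]))
"; python3 -m pendant '[{"claw":0,"delta_pos":[0,0,0],"rot":[0,7,0]},{"claw":0,"delta_pos":[0,0,0],"rot":[0,7,0]},{"claw":0,"delta_pos":[0,0,0],"rot":[0,7,0]},{"claw":0,"delta_pos":[0,0.0,0],"rot":[0,7,0]},{"claw":0,"delta_pos":[0.03,0.03,0],"rot":[0,2,0]},{"claw":0,"delta_pos":[0.02,0.03,0],"rot":[0,0,0]},{"claw":0,"delta_pos":[0,0.03,0],"rot":[0,0,0]},{"claw":0,"delta_pos":[0,0.03,0],"rot":[0,0,0]},{"claw":0,"delta_pos":[0,0.01,0],"rot":[0,0,0]},{"claw":0,"delta_pos":[0,0,0],"rot":[0,0,0]}]' >/dev/null; python3 -c "
from h import *
frame('scene','s17')
go([.423+.0455*np.cos(.37),.3757+.0455*np.sin(.37),.1],201.2,30)
"
```

```text
mug [0.68052989 0.42915575 0.092     ]
along 0.21384202055246865 perp -0.04330327169686097
t 43.93 tcp [0.4353 0.3575 0.2525] z [-0.487 -0.189 -0.852] y [-0.372  0.928  0.007] F [-0.5 -0.2  0.2] gap 0.0854 q [-0.07  0.76 -1.05  1.43  0.28  1.72  0.82]
delta tool mm [-114.7   20.   108.8] rotvec deg [-0.  -1.5  0.8] | after turning first, mm [-111.5   21.4  111.8]
```

View pics/s17.png

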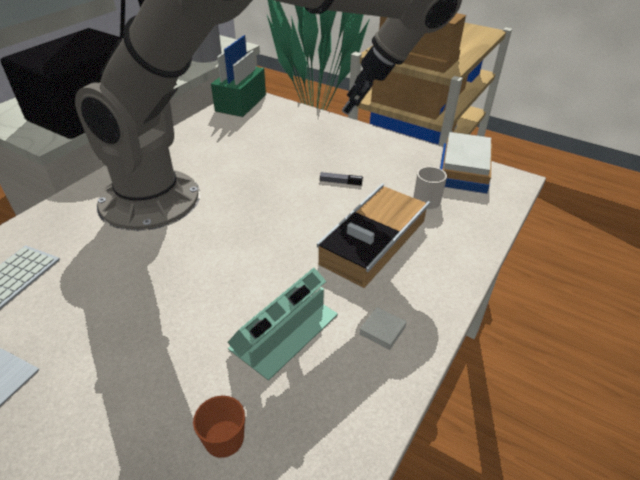

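The wrist stays well above the mug. Descending.

```bash
python3 -m pendant '[{"claw":0,"delta_pos":[-0.029,0.005,0.027],"rot":[0,-1.5,0.8]},{"claw":0,"delta_pos":[-0.029,0.005,0.027],"rot":[0,0,0]},{"claw":0,"delta_pos":[-0.029,0.005,0.027],"rot":[0,0,0]},{"claw":0,"delta_pos":[-0.02,0.005,0.02],"rot":[0,0,0]},{"claw":0,"delta_pos":[0,0,0],"rot":[0,0,0]}]' >/dev/null; python3 -c "
from h import *
go([.423+.0455*np.cos(.37),.3757+.0455*np.sin(.37),.05],201.2,30)
"
```

```text
t 44.35 tcp [0.4732 0.3887 0.1077] z [-0.459 -0.177 -0.871] y [-0.357  0.934 -0.002] F [ 0.2 -0.9  0.6] gap 0.0856 q [-0.15  0.94 -0.96  1.43  0.42  1.55  0.8 ]
delta tool mm [-23.1   6.2  53.2] rotvec deg [ 0.   0.5 -0.3] | after turning first, mm [-23.6   6.1  52.9]
```

```bash
python3 -m pendant '[{"claw":0,"delta_pos":[-0.010,0.005,0.022],"rot":[0,0.5,0]},{"claw":0,"delta_pos":[-0.011,0.001,0.022],"rot":[0,0,0]},{"claw":0,"delta_pos":[-0.005,0,0.01],"rot":[0,0,0]},{"claw":0,"delta_pos":[0,0,0],"rot":[0,0,0]}]' >/dev/null; python3 -c "
from h import *
go([.423+.0455*np.cos(.37),.3757+.0455*np.sin(.37),.007],201.2,30)
"
```

```text
t 44.68 tcp [0.4705 0.3891 0.0486] z [-0.466 -0.177 -0.867] y [-0.353  0.936 -0.002] F [ 0.3 -0.3  0.7] gap 0.0854 q [-0.16  1.   -0.93  1.45  0.45  1.48  0.8 ]
delta tool mm [-17.6   4.7  37.9] rotvec deg [ 0.2  0.1 -0.5] | after turning first, mm [-17.7   4.7  37.8]
```

```bash
python3 -m pendant '[{"claw":0,"delta_pos":[-0.008,0.005,0.015],"rot":[0,0,-0.5]},{"claw":0,"delta_pos":[-0.008,0,0.016],"rot":[0,0,0]},{"claw":0,"delta_pos":[-0.002,0,0.005],"rot":[0,0,0]},{"claw":0,"delta_pos":[0,0,0],"rot":[0,0,0]}]' >/dev/null; python3 -c "
from h import *
go([.423+.0455*np.cos(.37),.3757+.0455*np.sin(.37),.007],201.2,30)
"
```

```text
t 45.02 tcp [0.4694 0.3923 0.0112] z [-0.463 -0.174 -0.869] y [-0.357  0.934  0.004] F [-0.6 -0.3 -0.3] gap 0.0852 q [-0.17  1.05 -0.91  1.45  0.48  1.43  0.8 ]
delta tool mm [1.3 1.2 5.5] rotvec deg [ 0.3  0.4 -0.1] | after turning first, mm [1.2 1.3 5.5]
```

```bash
python3 -m pendant '[{"claw":0,"delta_pos":[0.001,0.001,0.004],"rot":[0,0,0]},{"claw":0,"delta_pos":[0,0,0.001],"rot":[0,0,0]},{"claw":0.5,"delta_pos":[0,0,0],"rot":[0,0,0]},{"claw":1,"delta_pos":[0,0,0.001],"rot":[0,0,0]},{"claw":1,"delta_pos":[0,0,0.001],"rot":[0,0,0]},{"claw":1,"delta_pos":[0,0,0],"rot":[0,0,0]},{"claw":1,"delta_pos":[0,0,0],"rot":[0,0,0]},{"claw":1,"delta_pos":[0,0,0],"rot":[0,0,0]},{"claw":1,"delta_pos":[0,0,0],"rot":[0,0,0]}]' 80 >/dev/null; python3 -c "
from h import *
savegrip([.423,.3757],21.2)"
```

```text
t 45.77 tcp [0.4661 0.3927 0.0091] z [-0.46  -0.171 -0.871] y [-0.356  0.934  0.005] F [ 0.4  0.3 -1.6] gap 0.0218 q [-0.17  1.04 -0.91  1.46  0.48  1.42  0.79]
centre in tool mm [40.8  0.  22. ] axis in tool [-0.871  0.    -0.491]
```

```bash
python3 -m pendant '[{"claw":1,"delta_pos":[0.009,0,-0.018],"rot":[0,0,0]},{"claw":1,"delta_pos":[0.019,0,-0.034],"rot":[0,0,0]},{"claw":1,"delta_pos":[0.019,0,-0.034],"rot":[0,0,0]},{"claw":1,"delta_pos":[0.019,0,-0.034],"rot":[0,0,0]},{"claw":1,"delta_pos":[0.019,0,-0.034],"rot":[0,0,0]},{"claw":1,"delta_pos":[0.019,0,-0.034],"rot":[0,0,0]},{"claw":1,"delta_pos":[0,0,0],"rot":[0,-6.8,0]},{"claw":1,"delta_pos":[0,0,0],"rot":[0,-6.8,0]},{"claw":1,"delta_pos":[0,0,0],"rot":[0,-6.8,0]},{"claw":1,"delta_pos":[0,0,0],"rot":[0,-6.8,0]},{"claw":1,"delta_pos":[0,0,0],"rot":[0,-3,0]},{"claw":1,"delta_pos":[0,0,0],"rot":[0,0,0]}]' >/dev/null; python3 -c "
from h import *
gow(3,.11)"
```

```text
t 46.77 tcp [0.4649 0.3942 0.2493] z [ 0.034  0.018 -0.999] y [-0.362  0.932  0.004] F [ 0.8 -0.8  0.4] gap 0.0217 q [ 0.01  0.49 -1.1   1.72  0.49  1.19  0.72]
marker centre now [0.4276 0.3798 0.2258] axis [0.795 0.306 0.523] goal axis [ 0.495 -0.067  0.866]
marker err mm: rack x-perp -292.4, y 453.5, above seat -0.1
target tcp [ 0.696  -0.1141  0.2147] tool z [ 0.504 -0.068 -0.861]
delta tool mm [ -30.4 -557.6   33.5] rotvec [  8.5 -27.9  27.9] | turned first [-238.1 -472.8  181.1]
```

```bash
python3 -m pendant '[{"claw":1,"delta_pos":[-0.001,-0.04,-0.001],"rot":[0,0,0]},{"claw":1,"delta_pos":[-0.001,-0.04,-0.001],"rot":[0,0,0]},{"claw":1,"delta_pos":[-0.001,-0.04,-0.001],"rot":[0,0,0]},{"claw":1,"delta_pos":[0,-0.04,0],"rot":[0,0,0]},{"claw":1,"delta_pos":[0,-0.04,0],"rot":[0,0,0]},{"claw":1,"delta_pos":[0,-0.04,0],"rot":[0,0,0]},{"claw":1,"delta_pos":[0,-0.04,0],"rot":[0,0,0]},{"claw":1,"delta_pos":[0,-0.04,0],"rot":[0,0,0]},{"claw":1,"delta_pos":[0,-0.04,0],"rot":[0,0,0]},{"claw":1,"delta_pos":[0,-0.04,0],"rot":[0,0,0]},{"claw":1,"delta_pos":[0,-0.03,0],"rot":[0,0,0]},{"claw":1,"delta_pos":[0,0,0],"rot":[0,0,0]}]' >/dev/null; python3 -c "
from h import *
gow(3,.11)"
```

```text
t 47.77 tcp [ 0.6274 -0.0195  0.2615] z [ 0.018  0.02  -1.   ] y [-0.366  0.93   0.012] F [-0.5 -1.6 -0.6] gap 0.0223 q [ 0.71  0.52 -1.07  1.65  0.46  1.24  1.5 ]
marker centre now [ 0.5899 -0.034   0.2385] axis [0.802 0.309 0.511] goal axis [ 0.495 -0.067  0.866]
marker err mm: rack x-perp -111.4, y 65.2, above seat 119.1
target tcp [ 0.696  -0.1141  0.2147] tool z [ 0.504 -0.068 -0.861]
delta tool mm [ -28.  -113.7   46.1] rotvec [  8.8 -28.8  28.2] | turned first [-45.5 -84.5  81.3]
```

```bash
python3 -m pendant '[{"claw":1,"delta_pos":[0,-0.02,0],"rot":[1.5,-4.8,4.7]},{"claw":1,"delta_pos":[0,-0.02,0],"rot":[1.5,-4.8,4.7]},{"claw":1,"delta_pos":[0,-0.02,0],"rot":[1.5,-4.8,4.7]},{"claw":1,"delta_pos":[0,0,0],"rot":[1.5,-4.8,4.7]},{"claw":1,"delta_pos":[0,0,0],"rot":[1.5,-4.8,4.7]},{"claw":1,"delta_pos":[0,0,0],"rot":[1.5,-4.8,4.7]},{"claw":1,"delta_pos":[0,0,0],"rot":[0,0,0]}]' >/dev/null; python3 -c "
from h import *
gow(3,.11)"
```

```text
t 48.35 tcp [ 0.6469 -0.0835  0.264 ] z [ 0.509 -0.072 -0.858] y [0.167 0.986 0.016] F [ 0.1  0.9 -0.3] gap 0.0222 q [ 0.83  0.23 -0.94  2.01  0.57  0.52  0.92]
marker centre now [ 0.6237 -0.0789  0.2241] axis [ 0.486 -0.097  0.869] goal axis [ 0.495 -0.067  0.866]
marker err mm: rack x-perp -70.0, y 25.2, above seat 126.4
target tcp [ 0.696  -0.1141  0.2147] tool z [ 0.504 -0.068 -0.861]
delta tool mm [-20.7 -22.8  69.5] rotvec [-0.2  0.3 -2.1] | turned first [-20.3 -23.8  69.3]
```

```bash
python3 -m pendant '[{"claw":1,"delta_pos":[-0.007,-0.008,0.024],"rot":[-0.2,0.3,-2.1]},{"claw":1,"delta_pos":[-0.007,-0.008,0.024],"rot":[0,0,0]},{"claw":1,"delta_pos":[-0.005,-0.006,0.018],"rot":[0,0,0]},{"claw":1,"delta_pos":[0,0,0],"rot":[0,0,0]}]' >/dev/null; python3 -c "
from h import *
gow(3,.09)"
```

```text
t 48.68 tcp [ 0.6962 -0.114   0.2189] z [ 0.499 -0.075 -0.863] y [ 0.128  0.992 -0.012] F [-0.4 -0.6 -1.2] gap 0.0223 q [ 0.74  0.37 -0.83  1.94  0.75  0.51  0.88]
marker centre now [ 0.6723 -0.1114  0.1793] axis [ 0.501 -0.054  0.864] goal axis [ 0.495 -0.067  0.866]
marker err mm: rack x-perp -2.2, y -0.4, above seat 113.8
target tcp [ 0.6861 -0.1128  0.1973] tool z [ 0.504 -0.068 -0.861]
delta tool mm [19.7  0.1 13.5] rotvec [-0.4 -0.3  0.6] | turned first [19.8 -0.2 13.4]
```

```bash
python3 -m pendant '[{"claw":1,"delta_pos":[0.009,0,0.007],"rot":[-0.4,-0.3,0.6]},{"claw":1,"delta_pos":[0.008,0,0.005],"rot":[0,0,0]},{"claw":1,"delta_pos":[0,0,0],"rot":[0,0,0]}]' >/dev/null; python3 -c "
from h import *
gow(3,.08)"
```

```text
t 48.93 tcp [ 0.6894 -0.1125  0.1994] z [ 0.5   -0.067 -0.864] y [ 0.13   0.992 -0.002] F [-0.3 -0.5 -0.3] gap 0.0221 q [ 0.72  0.38 -0.81  1.97  0.79  0.47  0.83]
marker centre now [ 0.6655 -0.1094  0.1598] axis [ 0.501 -0.064  0.863] goal axis [ 0.495 -0.067  0.866]
marker err mm: rack x-perp 1.5, y 0.6, above seat 93.4
target tcp [ 0.6811 -0.1121  0.1887] tool z [ 0.504 -0.068 -0.861]
delta tool mm [12.5 -0.7  5.1] rotvec [ 0.  -0.3  0.3] | turned first [12.5 -0.8  5. ]
```

```bash
python3 -m pendant '[{"claw":1,"delta_pos":[0.011,-0.001,0.005],"rot":[0,-0.3,0]},{"claw":1,"delta_pos":[0.010,0,0.0055],"rot":[0,0,0]},{"claw":1,"delta_pos":[0.004,0,0.002],"rot":[0,0,0]},{"claw":1,"delta_pos":[0,0,0],"rot":[0,0,0]}]' >/dev/null; python3 -c "
from h import *
gow(3,.05)"
```

```text
t 49.27 tcp [ 0.675  -0.1109  0.178 ] z [ 0.503 -0.07  -0.861] y [ 0.127  0.992 -0.006] F [ 0.4 -1.  -0.6] gap 0.0220 q [ 0.68  0.38 -0.76  2.03  0.85  0.42  0.75]
marker centre now [ 0.6512 -0.1081  0.1383] axis [ 0.498 -0.058  0.865] goal axis [ 0.495 -0.067  0.866]
marker err mm: rack x-perp -0.1, y 0.0, above seat 67.6
target tcp [ 0.6663 -0.1101  0.1627] tool z [ 0.504 -0.068 -0.861]
delta tool mm [15.3 -0.3  8.7] rotvec [-0.1 -0.1  0.5] | turned first [15.3 -0.4  8.7]
```

```bash
python3 -m pendant '[{"claw":1,"delta_pos":[0.011,0,0.006],"rot":[0,0,0.5]},{"claw":1,"delta_pos":[0.012,0,0.007],"rot":[0,0,0]},{"claw":1,"delta_pos":[0.012,0,0.007],"rot":[0,0,0]},{"claw":1,"delta_pos":[0.006,0,0.003],"rot":[0,0,0]},{"claw":1,"delta_pos":[0,0,0],"rot":[0,0,0]}]' >/dev/null; python3 -c "
from h import *
gow(3,.005)"
```

```text
t 49.68 tcp [ 0.6547 -0.108   0.1415] z [ 0.507 -0.073 -0.859] y [ 0.133  0.991 -0.006] F [-1.1  0.1  0.1] gap 0.0219 q [ 0.59  0.38 -0.65  2.1   1.01  0.33  0.57]
marker centre now [ 0.6312 -0.105   0.1017] axis [ 0.493 -0.061  0.868] goal axis [ 0.495 -0.067  0.866]
marker err mm: rack x-perp 0.6, y 0.3, above seat 25.8
target tcp [ 0.644  -0.1071  0.1237] tool z [ 0.504 -0.068 -0.861]
delta tool mm [18.4 -0.5  9.8] rotvec [-0.3  0.2  0.2] | turned first [18.4 -0.6  9.8]
```

```bash
python3 -m pendant '[{"claw":1,"delta_pos":[0.009,0,0.005],"rot":[0,0,0]},{"claw":1,"delta_pos":[0.007,0,0.004],"rot":[0,0,0]},{"claw":1,"delta_pos":[0.002,0,0.001],"rot":[0,0,0]},{"claw":1,"delta_pos":[0,0,0],"rot":[0,0,0]}]' >/dev/null; python3 -c "
from h import *
gow(3,.005)"
```

```text
t 50.02 tcp [ 0.6481 -0.1068  0.1277] z [ 0.511 -0.076 -0.856] y [ 0.133  0.991 -0.009] F [-0.8 -0.2  0.4] gap 0.0218 q [ 0.54  0.38 -0.59  2.13  1.11  0.29  0.46]
marker centre now [ 0.6247 -0.104   0.0878] axis [ 0.489 -0.058  0.87 ] goal axis [ 0.495 -0.067  0.866]
marker err mm: rack x-perp 1.9, y 0.5, above seat 10.5
target tcp [ 0.644  -0.1071  0.1237] tool z [ 0.504 -0.068 -0.861]
delta tool mm [ 5.5 -0.9  1.3] rotvec [-0.4  0.5  0.3] | turned first [ 5.5 -0.9  1.3]
```

```bash
python3 -m pendant '[{"claw":1,"delta_pos":[0.003,0,0.001],"rot":[0,0,0]},{"claw":0.6,"delta_pos":[0,0,0],"rot":[0,0,0]},{"claw":0.55,"delta_pos":[0,0,0],"rot":[0,0,0]},{"claw":0.55,"delta_pos":[0,0,0],"rot":[0,0,0]},{"claw":0.55,"delta_pos":[0,0,0],"rot":[0,0,0]},{"claw":0.55,"delta_pos":[0,0,-0.015],"rot":[0,0,0]},{"claw":0.55,"delta_pos":[0,0,-0.03],"rot":[0,0,0]},{"claw":0.55,"delta_pos":[0,0,-0.04],"rot":[0,0,0]},{"claw":0.55,"delta_pos":[0,0,-0.04],"rot":[0,0,0]},{"claw":0.5,"delta_pos":[0,0,-0.03],"rot":[0,0,0]},{"claw":0.5,"delta_pos":[0.04,0,0],"rot":[0,6.8,0]},{"claw":0.5,"delta_pos":[0.04,0,0],"rot":[0,6.8,0]}]' >/dev/null; python3 -c "
from h import *
state()
im=frame('scene','s18');top=frame('top','t18')
ty=np.cross([0,0,1.],UX)
for w in (0,2,3):
    e=MOUTH[w]+.045*AX
    print(w,'expected top end px scene',proj('scene',e).round(1),'top',proj('top',e).round(1))
    cv2.circle(im,tuple(np.round(proj('scene',e)).astype(int).tolist()),1,(0,0,255),-1)
    cv2.circle(top,tuple(np.round(proj('top',e)).astype(int).tolist()),1,(0,0,255),-1)
crop(im,220,250,360,380,'s18c');crop(top,335,180,455,265,'t18c')"
```

```text
t 51.02 tcp [ 0.5074 -0.0865  0.2124] z [ 0.299 -0.048 -0.953] y [ 0.131  0.991 -0.009] F [-1.2 -1.1 -0.6] gap 0.0429 q [ 1.03  0.12 -1.06  2.15  0.27  0.64  1.25]
0 expected top end px scene [261.7 321.6] top [430.9 210.7]
2 expected top end px scene [301.1 288.2] top [385.8 204.1]
3 expected top end px scene [319.2 273.2] top [363.3 200.6]
```

View pics/s18c.png

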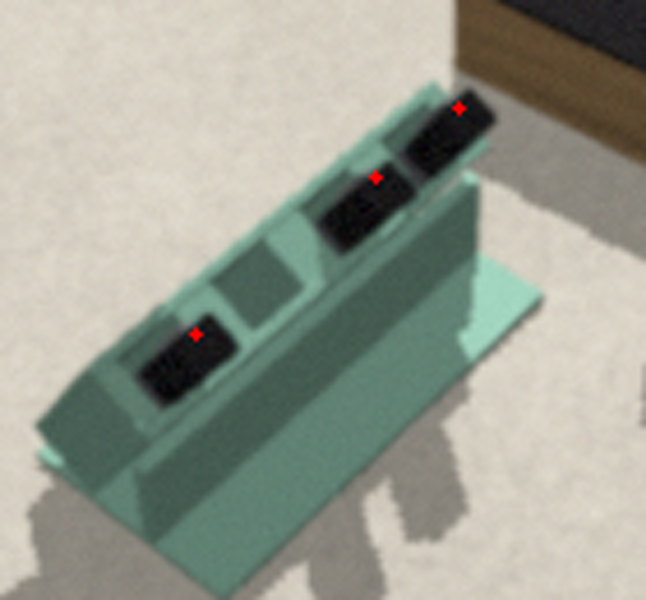

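View pics/t18c.png

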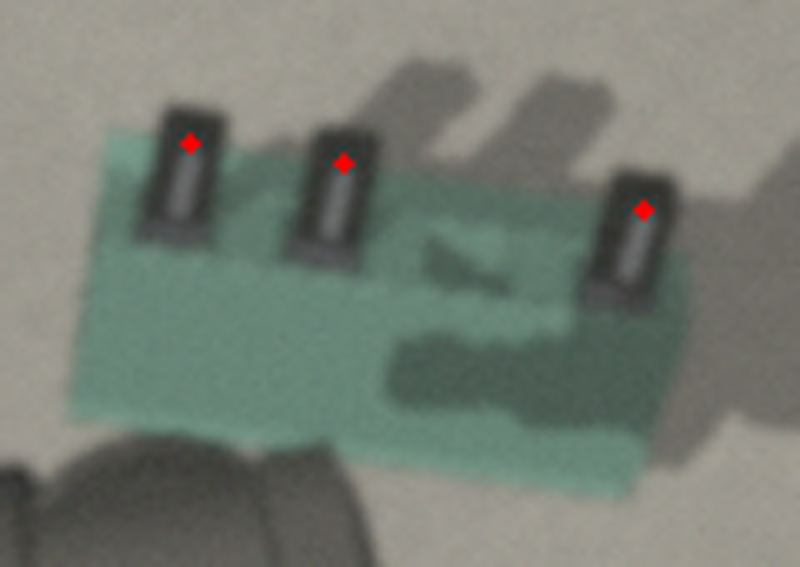

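View pics/s18.png

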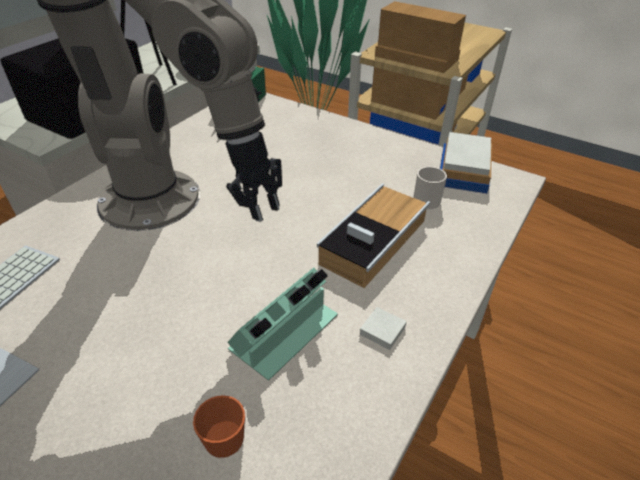

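In the full scene view all three markers stand in the rack. Their ends are within a few mm of the expected seated position in both views. The cover is shut, and the mug, pot and notepad haven't moved. No other marker lies on the desk, and the gripper is clear of everything.

```bash
python3 -c "
from h import *
im=cv2.imread('pics/t18.png');f=cv2.GaussianBlur(im,(3,3),0).astype(int)
for c in blobs(im,f.min(2)>100,(262,193,292,226),20):
    b=cv2.boxPoints(cv2.minAreaRect(c));print('ridge',onplane(b,.097))
for n,p,q in (('mug',(152,189),.092),('pot',(491,206),.075)): pass
d=cv2.absdiff(cv2.imread('pics/top0.png'),im)
for n,(x,y) in dict(mug=(152,190),notepad=(347,159),pot=(491,206)).items(): print(n,d[y-18:y+18,x-18:x+18].mean().round(1))
print(bot.finish_job())"
```

```text
ridge (array([0.63227229, 0.10682477]), np.float64(0.07082703644840764), np.float64(0.014720325101672456), np.float64(-3.76316890798509))
mug 5.1
notepad 6.7
pot 9.0
the job is handed in; nothing more can be done
None
```

I've handed the job in at about 51 s of the 210 s. The stapler and power bank are shut in the box, and all three markers on the desk are in the rack.

- **Box:** I slid the cover open to its stop and laid the stapler and power bank flat, side by side, in the compartment. I then slid the cover shut to its other stop. In the last check the ridge was where it had been just after shutting, at y = 0.107 m; I estimate the compartment centre at y = 0.106 m. The box's end wall was fully covered.
- **Markers:** There were only three, and no fourth was visible in either view. They went grey end first, caps up, into wells 0, 2 and 3. Both views show them at equal height, within a few mm of where seated ends should be. That is a check by eye; I did not measure their height exactly.
- **Bystanders:** The mug, pot and notepad look unmoved in the before-and-after pictures, and the gripper was clear of everything at hand-in.

**Problems along the way:**
- The first marker had to be laid back on the desk and regripped. The 60° tool tilt I had planned ran into a joint limit, so I gripped it with the tool leaning and inserted it at 30° instead.
- One early row was typed in mm instead of m. The step limit clamped it and it did no harm.
- The two cameras disagreed by 2–3 mm on the rack, so I used the average. On the box they disagreed by up to about 6 mm, and I used a value in between.

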